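Load the rod-drying pot

ROBOT

A 7-joint arm with a two-finger parallel gripper is mounted at the origin on the work surface. World frame = base frame: x ahead of the robot, y to its left, z up, the work surface at z = 0. Lengths are in m, angles in rad, forces in N, time in s.
With the tool pointing down it reaches from about 0.425 to 0.95 m from the base axis. Payload 16.7 kg.
Tool frame: the origin (TCP) lies where the fingers leave the gripper's body, on its centre line; the fingertips stand 97 mm ahead of it and the grasp point (between the pads) lies 78 mm ahead of it (pinch_z is the distance from the TCP to the grasp point, in m); x points along the fingers, y is the direction in which the jaws open and shut, and the axes are right-handed (so a half turn about x gives the same grasp; the last joint's range is limited). The gripper opens to 94 mm and grips with 3 to 60 N. Pads are 16 mm wide; open, the fingers measure 119 mm over their backs; the gripper's body (75 mm by 177 mm) begins 78 mm behind the grasp point.
Start: joints at [1.133, 0.426, 0.074, 1.606, -0.034, 1.111, -0.067], TCP at [0.192, -0.647, 0.303] pointing down, gripper open.
Joint ranges: [-2.85, 2.85], [-0.5, 2.14], [-1.23, 1.37], [0.21, 2.46], [-1.02, 4.16], [0.16, 2.05], [-2.73, 2.73]. Speed limits (rad/s): [1.89, 1.89, 2.39, 2.39, 3.01, 3.01, 3.01].

INTERFACE

Orientations are given as a unit quaternion [x, y, z, w].
In Python, from rig import get_state, camera, get_calibration, finish_job, search_frame, regions_of, pinpoint, pinch_z gives the robot as it stands.
- The arm moves only by the tool carry_out, never from a script. Its argument "commands" is a list of rows, each an object of numbers: "x", "y", "z": the shift along the tool's x, y, z in mm; "roll": the turn about the tool's x in degrees. In form: [{"x": .., "y": .., "z": .., "roll": ..}, ...]. A call has 1 to 20 rows; each row shifts and turns the pose as measured when the row begins, along the tool's axes as they then stand; what a row does not reach is not made up. A row lasts 1/12 s, in which the tool goes at most 41.7 mm and 7.16 degrees, less where a joint would pass 70% of its speed; a pose out of reach is approached as far as the arm can. A call is refused whole if a number of a shift passes 41.7 or a number of a turn 7.16, either way. A call with a gripper value outside its range is refused whole. "fingers" is the finger opening in mm, from 0 to 94, set as the call begins (left out, the last holds). The fingers move at their own pace and stop on an object; the grip force is fixed at half the most. Time passes only in rows, so rows that do not move let the fingers close. It gives the time, the measured TCP pose, the force and the opening at its end, in the units of the state.
- get_state(): the state, without advancing time (a new reading comes with each control period).
- camera(name): name is "scene" or "top" or "wrist"; returns (picture, depth): 480x640x3 uint8, red, green, blue; 480x640 float32, m along the optical axis (not along the pixel's ray), 0 where there is no reading.
- get_calibration(name): a dict with "camera_matrix" (3x3 intrinsics, pixels), "view" (4x4, takes a point from world to camera coordinates). Camera axes: x right, y down, z forward; pixel columns grow to the right and rows downward; lengths in m; the calibration is good to about 2 mm. The wrist camera is an equidistant fisheye: a pixel r from the principal point sees the ray r / f radians off the axis. A picture is of the moment at which its call begins: read the wrist's pose just before it. get_calibration takes no time and is no camera call; for the wrist camera it gives the pose at the moment of the call.
- finish_job(): hands the job in, once; it reports no verdict.
Trained networks look in the newest picture that a camera, given by its name, has taken for a name from the list of things; names that differ only in an ending like _2 or _b are one class to them, and where a whole thing is asked for, a point or a joint stands for the part that bears it (a point fixed in the world has none). Each returns a list of dicts, best first, with "score" (0 to 1); they miss things now and then, are a little off and sometimes report something else, mostly with a low value. They report only what shows in the picture. A call takes as long as a camera call. They do not tell look-alikes from the thing itself.
- search_frame(camera, query): "rect" ([centre column, centre row, width, height] in pixels, round what is visible of it).
- regions_of(camera, query): "region" (480x640 bool, what is visible of it) and "rect" ([centre column, centre row, width, height] in pixels, round what is visible of it).
- pinpoint(camera, query): "location" ([column, row] in pixels: a listed point, or the origin of a listed thing).
The state is a dict: "clock": time; "joint_pos": joint angles; "qd": joint speeds; "joint_torque": joint torques, N m; "tcp_pos": TCP position; "tool_rot": TCP orientation; "wrist_force": force on the tool from outside, world axes, zero at the start; "wrist_torque": the same for the moment, N m; "grip_width": opening from 0.0 (shut) to 1.0 (fully open).
Only numpy, scipy, OpenCV 4.12 (cv2) and the standard library are available. Lean on these libraries where they do the work, as an engineer would, in place of code of your own. Each camera call takes 0.05 s, during which the arm holds its last target. There are 200 camera calls.

TASK

Two of the welding-rod tubes have fallen over: first stand both upright on the bench, foot down, and let go of them. Then pack every tube upright, foot down on the pot's floor, into the round drying pot as a tight hexagonal cluster, one in the middle and the others around it, setting them down rather than dropping them. When all are in, push the red start lever fully over, and leave the can, the hammer and the brush where they are.

Things in the scene. Friction and masses are not known exactly. Their poses are not given: they have to be found in the camera images.
- T1_mid (a point): rod tube: aluminium cylinder 40 mm across, 100 mm tall, its lowest 30 mm a black weighted foot; on top an orange grip stem 14 mm across, 40 mm tall, on the axis; 140 mm in all, about 0.3 kg, centre of mass about 25 mm above the foot. The point is on its axis half-way up, 70 mm above the foot; its z axis points from the foot to the stem. Starts standing on the bench, left of the pot. May be absent (None).
- T2_mid (a point): rod tube: aluminium cylinder 40 mm across, 100 mm tall, its lowest 30 mm a black weighted foot; on top an orange grip stem 14 mm across, 40 mm tall, on the axis; 140 mm in all, about 0.3 kg, centre of mass about 25 mm above the foot. The point is on its axis half-way up, 70 mm above the foot; its z axis points from the foot to the stem. Starts standing on the bench, left of the pot. May be absent (None).
- T3_mid (a point): rod tube: aluminium cylinder 40 mm across, 100 mm tall, its lowest 30 mm a black weighted foot; on top an orange grip stem 14 mm across, 40 mm tall, on the axis; 140 mm in all, about 0.3 kg, centre of mass about 25 mm above the foot. The point is on its axis half-way up, 70 mm above the foot; its z axis points from the foot to the stem. Starts standing on the bench, left of the pot. May be absent (None).
- T4_mid (a point): rod tube: aluminium cylinder 40 mm across, 100 mm tall, its lowest 30 mm a black weighted foot; on top an orange grip stem 14 mm across, 40 mm tall, on the axis; 140 mm in all, about 0.3 kg, centre of mass about 25 mm above the foot. The point is on its axis half-way up, 70 mm above the foot; its z axis points from the foot to the stem. Starts standing on the bench, left of the pot. May be absent (None).
- T5_mid (a point): rod tube: aluminium cylinder 40 mm across, 100 mm tall, its lowest 30 mm a black weighted foot; on top an orange grip stem 14 mm across, 40 mm tall, on the axis; 140 mm in all, about 0.3 kg, centre of mass about 25 mm above the foot. The point is on its axis half-way up, 70 mm above the foot; its z axis points from the foot to the stem. Starts standing on the bench, left of the pot. May be absent (None).
- T6_mid (a point): rod tube: aluminium cylinder 40 mm across, 100 mm tall, its lowest 30 mm a black weighted foot; on top an orange grip stem 14 mm across, 40 mm tall, on the axis; 140 mm in all, about 0.3 kg, centre of mass about 25 mm above the foot. The point is on its axis half-way up, 70 mm above the foot; its z axis points from the foot to the stem. Starts lying right of the pot, its foot to the far left.
- T7_mid (a point): rod tube: aluminium cylinder 40 mm across, 100 mm tall, its lowest 30 mm a black weighted foot; on top an orange grip stem 14 mm across, 40 mm tall, on the axis; 140 mm in all, about 0.3 kg, centre of mass about 25 mm above the foot. The point is on its axis half-way up, 70 mm above the foot; its z axis points from the foot to the stem. Starts lying right of the pot, its foot to the far left.
- pot_in (a point): centre of the inner floor of the fixed steel drying pot: a round open pot, inner diameter 130 mm, wall 4 mm, its inner floor 30 mm above the bench and its rim 70 mm above that floor; it stands on a blue round base 160 mm across and 22 mm high. Tubes standing in it reach 30 mm above the rim with their bodies and 70 mm with their stems. It has room for seven tubes: one in the middle and six around it. z is up.
- lever (a joint): start lever on the near right of the pot: at 0 (off) it leans 0.5 rad from upright to its off side, away from the pot, at 1.0 rad (on) it leans 0.5 rad to the other side; it starts at 0 to 0.15, stays where it is left and moves easily (a few N at its tip).
- lever_tip (a point): centre of the red ball (26 mm across) at the tip of the start lever, 80 mm from its hinge axis, which lies 22 mm above the bench in a fixed grey block 70 x 50 x 25 mm. To switch on, the ball is pushed along the level direction of this point's x axis: roughly to the left (+y).
- can: bystander: red spray can, 60 mm across, 170 mm tall, standing; origin at the centre of its underside
- hammer: bystander: hammer lying flat, 200 mm long; origin on its underside
- brush: bystander: brush lying flat, 200 mm long; origin on its underside
There are look-alikes about, which are no part of the job. Of the things that look like the part that bears pot_in, the smallest one is meant. Leave any blue look-alike of the part that bears lever alone.

How it is judged:
By the outcome, as a careful person would: the job done as asked, in the order asked, and still so for the second after the job is handed in, with the robot touching nothing.
Of T1, T2, T3, T4, T5 only 3 to 5 are there at a start; the rules pass over those that are not, and their reading is None.
At some moment in a run one of T1, T2, T3, T4, T5, T6, T7 may be knocked a few centimetres aside while the robot is not near it.
It also fails if it takes over 210 s, if anything falls off the work surface, if the arm or the gripper's body presses on something with over 40 N, if the wrist force passes 120 N, or if a joint passes its speed limit or range.

## Working session

There is one attempt and no reset: what is moved stays moved. The work goes in short steps, Python scripts to look and compute and a tool call to move; the robot and the scene stay as the last step left them, time stands still between calls to the robot, and variables do not carry over. Pictures are saved under pics/ and viewed, about 12 in all and at most 16, crops included, and the job is handed in when it is done.

Besides the shell and the picture viewer there is one more tool, called as name([rows], argument=value, ...), one row to a line, values as JSON. carry_out: Moves the arm, as the interface text tells. Its arguments: {"type":"object","properties":{"commands":{"type":"array"},"fingers":{"type":"number"}},"required":["commands"]}

```bash
mkdir -p pics; ls; python3 - <<'E'
from rig import *
import cv2
print(get_state(), pinch_z)
for n in ("scene","top"):
    p,d=camera(n); cv2.imwrite(f"pics/{n}0.png",p[:,:,::-1])
    c=get_calibration(n); print(n,c)
E
```

```text
pics
{'clock': 0.0, 'joint_pos': array([ 1.13349389,  0.42671713,  0.0738824 ,  1.60664016, -0.03410118,
        1.11081667, -0.06711111]), 'qd': array([-0.00077958,  0.00019703, -0.00078929,  0.00029942,  0.00127147,
       -0.00070105,  0.00180102]), 'joint_torque': array([-1.37035549e-03, -9.35839319e+01,  3.66561882e+00, -4.54196405e+01,
       -4.88834060e-02,  2.01172155e-02,  1.72415080e-04]), 'tcp_pos': array([ 0.19145905, -0.64692693,  0.30197178]), 'tool_rot': array([-0.69969696, -0.10183228,  0.69990649, -0.10092202]), 'wrist_force': array([ 0.02999088, -0.8806674 ,  0.57624012]), 'wrist_torque': array([ 0.04096112, -0.05714914,  0.00630572]), 'grip_width': 0.9993764473880294} 0.0784
scene {'camera_matrix': array([[515.35894971,   0.        , 309.47481573],
       [  0.        , 515.35894971, 237.88593394],
       [  0.        ,   0.        ,   1.        ]]), 'view': array([[ 0.46948903,  0.88259901,  0.0244753 , -0.27375245],
       [ 0.45499774, -0.21808898, -0.86337376, -0.13213145],
       [-0.75667503,  0.41648071, -0.50397094,  1.69790816],
       [ 0.        ,  0.        ,  0.        ,  1.        ]])}
top {'camera_matrix': array([[455.18433857,   0.        , 321.3512995 ],
       [  0.        , 455.18433857, 234.44800685],
       [  0.        ,   0.        ,   1.        ]]), 'view': array([[ 0.01680603, -0.99961987, -0.02185584,  0.03931295],
       [-0.9896483 , -0.01351452, -0.14287617,  0.51853152],
       [ 0.14252648,  0.02403077, -0.98949923,  1.00120985],
       [ 0.        ,  0.        ,  0.        ,  1.        ]])}
```

View pics/scene0.png

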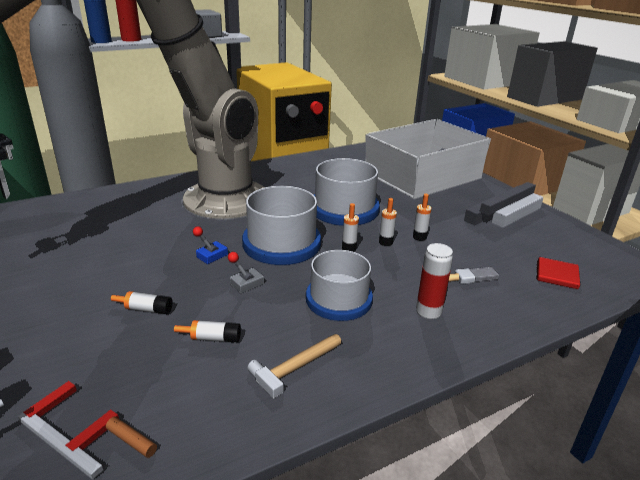

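View pics/top0.png

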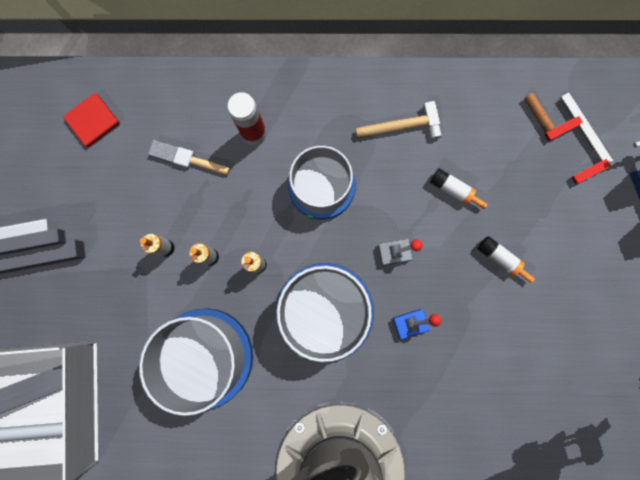

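Top view: three standing tubes at about (155,243), (203,253) and (253,262), two lying at (460,188) and (505,258), the small pot at (322,182), and the grey lever with its ball at (416,245). That makes five tubes.

```bash
cat > h.py <<'E'
from rig import *
import numpy as np, cv2
from scipy.spatial.transform import Rotation as Ro
def cloud(cam):
    p,d=camera(cam); c=get_calibration(cam); K=c["camera_matrix"]; V=c["view"]
    v,u=np.mgrid[0:480,0:640]
    P=np.stack([(u-K[0,2])/K[0,0]*d,(v-K[1,2])/K[1,1]*d,d],-1)
    W=(P-V[:3,3])@V[:3,:3]; W[d==0]=np.nan
    return p,W
def orange(p):
    h=cv2.cvtColor(p,cv2.COLOR_RGB2HSV); return (h[...,0]>7)&(h[...,0]<20)&(h[...,1]>170)&(h[...,2]>110)
def comps(m,n=8):
    k,l,s,c=cv2.connectedComponentsWithStats(m.astype(np.uint8))
    return [(l==i) for i in range(1,k) if s[i,4]>=n]
def to_tool(goal_grasp):
    s=get_state(); R=Ro.from_quat(s["tool_rot"]); g=s["tcp_pos"]+R.apply([pinch_z,0,0])
    return 1000*R.inv().apply(np.array(goal_grasp)-g)
def show():
    s=get_state(); R=Ro.from_quat(s["tool_rot"]).as_matrix(); g=s["tcp_pos"]+R[:,0]*pinch_z
    print("t",s["clock"],"grasp",g.round(4),"\nR\n",R.round(3),"w",s["grip_width"]*94,"F",s["wrist_force"].round(1),"q",s["joint_pos"].round(2))
E
python3 - <<'E'
from h import *
np.set_printoptions(precision=4,suppress=True)
show()
for cam in("top","scene"):
    p,W=cloud(cam)
    for q in("T1_mid","T6_mid","pot_in","lever","can"):
        for r in regions_of(cam,q):
            m=r["region"]; w=W[m]; w=w[~np.isnan(w[:,0])]
            if r["score"]<.3: continue
            hi=w[w[:,2]>np.percentile(w[:,2],90)-.004]
            # rotated-rect of footprint
            print(cam,q,round(r["score"],2),np.array(r["rect"]).round(),"med",np.median(w,0),"top",hi.mean(0),"zmax",w[:,2].max(),"ext",np.percentile(w,2,axis=0),np.percentile(w,98,axis=0))
    for q in("lever_tip","pot_in"):
        for r in pinpoint(cam,q):
            u,v=np.array(r["location"]).astype(int); print(cam,q,r["score"],u,v,W[v,u])
    for m in comps(orange(p)):
        w=W[m]; w=w[~np.isnan(w[:,0])]; 
        if len(w): print(cam,"orange",np.argwhere(m).mean(0)[::-1],len(w),w.mean(0),w.min(0),w.max(0))
E
```

```text
t 0.1 grasp [ 0.1915 -0.6469  0.2237] 
R
 [[-0.     0.284 -0.959]
 [ 0.001 -0.959 -0.284]
 [-1.    -0.001  0.   ]] w 94.05168626655069 F [0.1 0.8 0.6] q [ 1.13  0.43  0.07  1.61 -0.03  1.11 -0.07]
top T6_mid 0.73 [508. 259.  57.  47.] med [ 0.4705 -0.3632  0.0354] top [ 0.477  -0.3605  0.039 ] zmax 0.046242293929266036 ext [ 0.4267 -0.4239  0.0178] [ 0.5132 -0.3172  0.0419]
top pot_in 0.86 [197. 363. 112. 114.] med [0.2329 0.3148 0.0421] top [0.2322 0.3129 0.1359] zmax 0.14256815784222351 ext [0.1478 0.2088 0.0259] [0.334  0.3981 0.1384]
top pot_in 0.67 [326. 313. 102.  99.] med [0.3428 0.037  0.0416] top [0.3409 0.0376 0.137 ] zmax 0.14248257113127394 ext [ 0.2552 -0.0553  0.0259] [0.437  0.1266 0.1386]
top pot_in 0.66 [321. 184.  71.  72.] med [0.6395 0.0508 0.0305] top [0.6405 0.0503 0.0978] zmax 0.10495370353923623 ext [ 0.5631 -0.019   0.0026] [0.7037 0.1183 0.1007]
top pot_in 0.36 [508. 257.  58.  42.] med [ 0.4725 -0.3606  0.0356] top [ 0.4771 -0.3601  0.039 ] zmax 0.046242293929266036 ext [ 0.4268 -0.4233  0.019 ] [ 0.5134 -0.3165  0.0419]
top lever 0.47 [428. 321.  26.  14.]
[... 2332 characters left out ...]
091] [0.4759 0.3928 0.0874] [0.5066 0.424  0.1413]
scene orange [389.6818 205.0152] 66 [0.4694 0.3056 0.1212] [0.4597 0.2993 0.0981] [0.4772 0.3136 0.1414]
scene orange [351.3387 210.871 ] 62 [0.4527 0.1925 0.1203] [0.4458 0.1877 0.0977] [0.4602 0.1996 0.141 ]
scene orange [388.8293 216.2439] 41 [0.4794 0.2991 0.0928] [0.4651 0.2872 0.0869] [0.4877 0.3173 0.0997]
scene orange [350.3571 222.0476] 42 [0.4619 0.1859 0.0925] [0.4435 0.1748 0.0858] [0.4713 0.2065 0.0987]
scene orange [121.8414 298.8276] 144 [ 0.4465 -0.4129  0.0257] [ 0.4179 -0.4343  0.0006] [ 0.472  -0.3908  0.0423]
scene orange [187.0442 329.1215] 181 [ 0.6139 -0.3109  0.0253] [ 0.5896 -0.3349 -0.0022] [ 0.6362 -0.2883  0.0422]
```

```bash
cat >> h.py <<'E'
from scipy.optimize import least_squares
def lying(W,c0):
    "fit axis of a lying tube near c0 (x,y): returns foot xy, unit direction foot->stem"
    P=np.concatenate([w.reshape(-1,3) for w in W]); P=P[~np.isnan(P[:,0])]
    P=P[(np.hypot(*(P[:,:2]-c0).T)<.09)&(P[:,2]>.006)&(P[:,2]<.05)]
    # stem is thin (top 27 mm); body top 40 mm
    B=P[P[:,2]>.032]; t0=np.linalg.svd(B[:,:2]-B[:,:2].mean(0))[2][0]
    th0=np.arctan2(t0[1],t0[0])
    def f(p):
        d=P[:,:2]-p[:2]; n=np.array([-np.sin(p[2]),np.cos(p[2])])
        r=np.hypot(d@n,P[:,2]-.02); return np.minimum(abs(r-.02),abs(r-.007))
    p=least_squares(f,[*B[:,:2].mean(0),th0],loss="soft_l1",f_scale=.002).x
    u=np.array([np.cos(p[2]),np.sin(p[2])]); a=(P[:,:2]-p[:2])@u
    ab=(B[:,:2]-p[:2])@u
    if abs(np.percentile(a,1)-np.percentile(ab,1))>abs(np.percentile(a,99)-np.percentile(ab,99)): u=-u; a=-a; ab=-ab
    return p[:2],u,np.percentile(a,[1,99]),np.percentile(ab,[1,99])
def rim(W,c0,zr=.1,r0=.067):
    P=np.concatenate([w.reshape(-1,3) for w in W]); P=P[~np.isnan(P[:,0])]
    P=P[(abs(P[:,2]-zr)<.004)&(np.hypot(*(P[:,:2]-c0).T)<.09)]
    return least_squares(lambda p:np.hypot(*(P[:,:2]-p[:2]).T)-p[2],[*c0,r0],loss="soft_l1",f_scale=.002).x
E
python3 - <<'E'
from h import *
np.set_printoptions(precision=4,suppress=True)
a=cloud("top")[1];b=cloud("scene")[1]
for W in([a],[b],[a,b]):
    for c in([.475,-.36],[.63,-.26]): 
        c0,u,r,rb=lying(W,np.array(c)); print(c0,u,np.degrees(np.arctan2(u[1],u[0])),r,rb, "stem120",c0+u*(rb[1]+.02),"from tip",c0+u*(r[1]-.02))
    print("rim",rim(W,np.array([.64,.047])))
E
```

```text
[2.4738 2.1316] [-0.625  -0.7807] -128.67977617850363 [3.1438 3.2804] [3.1448 3.2429] stem120 [ 0.4346 -0.4156] from tip [ 0.4362 -0.4136]
[2.3273 2.4065] [-0.5352 -0.8447] -122.35634922482426 [3.1034 3.2393] [3.104  3.2018] stem120 [ 0.603 -0.315] from tip [ 0.6044 -0.3129]
rim [0.6385 0.0493 0.0667]
[0.8185 0.0736] [-0.619  -0.7854] -128.24076129523664 [0.5028 0.6381] [0.504  0.6031] stem120 [ 0.4329 -0.4157] from tip [ 0.4359 -0.4119]
[1.0146 0.353 ] [-0.5256 -0.8507] -121.70898849108141 [0.6662 0.8024] [0.6666 0.7655] stem120 [ 0.6017 -0.3153] from tip [ 0.6033 -0.3127]
rim [0.6392 0.0487 0.0666]
[1.1785 0.5258] [-0.6204 -0.7843] -128.3462654349801 [1.0807 1.2171] [1.0817 1.1802] stem120 [ 0.4339 -0.4154] from tip [ 0.4358 -0.413 ]
[1.3171 0.8316] [-0.529  -0.8486] -121.9353310963918 [1.2324 1.3686] [1.2329 1.3312] stem120 [ 0.6023 -0.3151] from tip [ 0.6037 -0.3129]
rim [0.6388 0.049  0.0667]
```

carry_out([
  {"roll": -6.9},
  {"roll": -6.9},
  {"roll": -6.9},
  {"roll": -6.9},
  {"roll": -6.9},
  {"roll": -6.9},
  {"x": 7,"y": 12.3,"z": -35.7},
  {"x": 7,"y": 12.3,"z": -35.7},
  {"x": 7,"y": 12.3,"z": -35.7},
  {"x": 7,"y": 12.3,"z": -35.7},
  {"x": 7,"y": 12.3,"z": -35.7},
  {"x": 7,"y": 12.3,"z": -35.7},
  {"x": 7,"y": 12.3,"z": -35.7},
  {"x": 7,"y": 12.3,"z": -35.7},
  {"x": 7,"y": 12.3,"z": -35.7},
  {"x": 7,"y": 12.3,"z": -35.7},
  {"x": 7,"y": 12.3,"z": -35.7},
  {"x": 7,"y": 12.3,"z": -35.7},
  {"x": 7,"y": 12.3,"z": -35.7},
  {"x": 7,"y": 12.3,"z": -35.7},
], fingers=50)

```text
schema error: expected keys x, y, z, roll
```

```bash
python3 - <<'E'
from h import *
show(); print(to_tool([.603,-.314,.021]))
E
```

```text
t 1.0 grasp [ 0.1916 -0.6472  0.2243] 
R
 [[ 0.     0.284 -0.959]
 [ 0.    -0.959 -0.284]
 [-1.    -0.    -0.   ]] w 93.96492514420035 F [ 0.2  0.2 -0.8] q [ 1.13  0.43  0.07  1.61 -0.03  1.11 -0.07]
[ 203.30299269 -202.73492801 -489.05448524]
```

carry_out([
  {"x": 0,"y": 0,"z": 0,"roll": -6.9},
  {"x": 0,"y": 0,"z": 0,"roll": -6.9},
  {"x": 0,"y": 0,"z": 0,"roll": -6.9},
  {"x": 0,"y": 0,"z": 0,"roll": -6.9},
  {"x": 0,"y": 0,"z": 0,"roll": -6.9},
  {"x": 0,"y": 0,"z": 0,"roll": -6.9},
  {"x": 7,"y": 12.3,"z": -35.7,"roll": 0},
  {"x": 7,"y": 12.3,"z": -35.7,"roll": 0},
  {"x": 7,"y": 12.3,"z": -35.7,"roll": 0},
  {"x": 7,"y": 12.3,"z": -35.7,"roll": 0},
  {"x": 7,"y": 12.3,"z": -35.7,"roll": 0},
  {"x": 7,"y": 12.3,"z": -35.7,"roll": 0},
  {"x": 7,"y": 12.3,"z": -35.7,"roll": 0},
  {"x": 7,"y": 12.3,"z": -35.7,"roll": 0},
  {"x": 7,"y": 12.3,"z": -35.7,"roll": 0},
  {"x": 7,"y": 12.3,"z": -35.7,"roll": 0},
  {"x": 7,"y": 12.3,"z": -35.7,"roll": 0},
  {"x": 7,"y": 12.3,"z": -35.7,"roll": 0},
  {"x": 7,"y": 12.3,"z": -35.7,"roll": 0},
  {"x": 7,"y": 12.3,"z": -35.7,"roll": 0},
], fingers=50)

```text
clock: 2.67
tcp_pos: [0.6018, -0.2979, 0.2012]
tool_rot: [-0.615, -0.345, 0.617, -0.35]
wrist_force: [0.2, -1.3, 1.1]
grip_width: 0.531
```

```bash
python3 - <<'E'
from h import *
show(); print(to_tool([.603,-.314,.021]))
E
```

```text
t 2.6667 grasp [ 0.6018 -0.2985  0.1228] 
R
 [[ 0.     0.856 -0.517]
 [-0.009 -0.517 -0.856]
 [-1.     0.005  0.007]] w 49.87659782072173 F [ 0.2 -1.3  1.1] q [ 0.52  0.52 -0.21  1.69  0.14  0.94 -0.3 ]
[101.94053721   8.54966942  11.90496401]
```

carry_out([
  {"x": 10,"y": 8,"z": 12,"roll": 0.9},
  {"x": 0,"y": 0,"z": 0,"roll": 0},
  {"x": 30,"y": 0,"z": 0,"roll": 0},
  {"x": 30,"y": 0,"z": 0,"roll": 0},
  {"x": 20,"y": 0,"z": 0,"roll": 0},
  {"x": 0,"y": 0,"z": 0,"roll": 0},
])

```text
clock: 3.17
tcp_pos: [0.6117, -0.3029, 0.1076]
tool_rot: [0.617, 0.344, -0.615, 0.349]
wrist_force: [-1.0, 0.4, -0.5]
grip_width: 0.535
```

```bash
python3 - <<'E'
from h import *
show(); print(to_tool([.603,-.314,.021]))
a=cloud("top")[1];b=cloud("scene")[1]
p,W=cloud("wrist"); cv2.imwrite("pics/w1.png",p[:,:,::-1])
E
```

```text
t 3.1667 grasp [ 0.6122 -0.3033  0.0292] 
R
 [[ 0.006  0.855 -0.519]
 [-0.005 -0.519 -0.855]
 [-1.     0.008  0.001]] w 50.25570665686762 F [-1.   0.4 -0.5] q [ 0.51  0.65 -0.2   1.71  0.17  0.79 -0.32]
[ 8.24167034 -2.35752412 13.90539835]
```

View pics/w1.png

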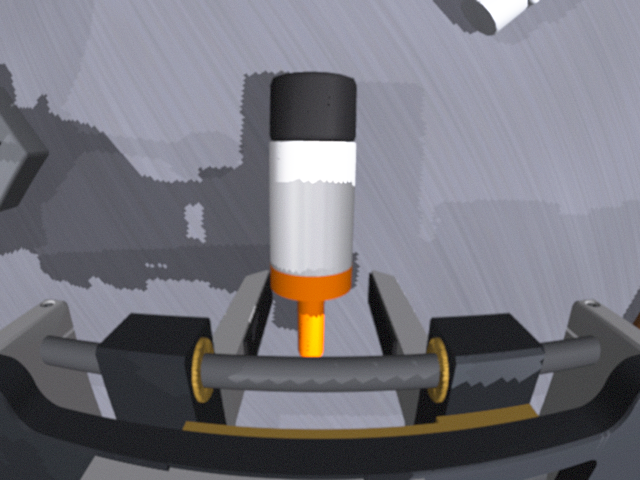

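The tube lies centred between the fingers (stem at about (312,330)). The grip still has to move about 14 mm toward the stem end.

carry_out([
  {"x": 2,"y": -2,"z": 14,"roll": 0},
  {"x": 0,"y": 0,"z": 0,"roll": 0},
  {"x": 5,"y": 0,"z": 0,"roll": 0},
  {"x": 0,"y": 0,"z": 0,"roll": 0},
])

```text
clock: 3.65
tcp_pos: [0.6057, -0.3177, 0.111]
tool_rot: [0.62, 0.34, -0.613, 0.353]
wrist_force: [0.2, 0.3, -0.3]
grip_width: 0.528
```

carry_out([
  {"x": 0,"y": 0,"z": 0,"roll": 0},
  {"x": 0,"y": 0,"z": 0,"roll": 0},
  {"x": 0,"y": 0,"z": 0,"roll": 0},
  {"x": 0,"y": 0,"z": 0,"roll": 0},
  {"x": 0,"y": 0,"z": 0,"roll": 0},
  {"x": 0,"y": 0,"z": 0,"roll": 0},
], fingers=5)

```text
clock: 4.15
tcp_pos: [0.6066, -0.3173, 0.1125]
tool_rot: [0.621, 0.339, -0.612, 0.353]
wrist_force: [-0.1, 0.1, 0.3]
grip_width: 0.144
```

```bash
python3 - <<'E'
from h import *
show(); print(to_tool([.603,-.314,.021]))
E
```

```text
t 4.15 grasp [ 0.6082 -0.3182  0.0341] 
R
 [[ 0.02   0.854 -0.52 ]
 [-0.011 -0.52  -0.854]
 [-1.     0.023 -0.001]] w 13.508392727957652 F [-0.1  0.1  0.3] q [ 0.53  0.64 -0.2   1.72  0.17  0.78 -0.3 ]
[12.96024542 -6.91854435 -0.89751783]
```

carry_out([
  {"x": 0,"y": 0,"z": 0,"roll": 0},
  {"x": 0,"y": 0,"z": 0,"roll": 0},
], fingers=40)

```text
clock: 4.32
tcp_pos: [0.6067, -0.3171, 0.1124]
tool_rot: [0.62, 0.34, -0.612, 0.353]
wrist_force: [0.3, -0.4, -0.3]
grip_width: 0.249
```

carry_out([
  {"x": 12,"y": -4,"z": 0,"roll": 0},
])

```text
clock: 4.4
tcp_pos: [0.6049, -0.3158, 0.102]
tool_rot: [0.621, 0.338, -0.612, 0.354]
wrist_force: [0.1, -0.2, 0.2]
grip_width: 0.318
```

carry_out([
  {"x": 0,"y": 0,"z": 0,"roll": 0},
])

```text
clock: 4.48
tcp_pos: [0.6034, -0.315, 0.0995]
tool_rot: [0.621, 0.339, -0.612, 0.353]
wrist_force: [-0.8, -0.6, -0.2]
grip_width: 0.387
```

```bash
python3 - <<'E'
from h import *
show(); print(to_tool([.603,-.314,.021]))
W=[cloud("scene")[1]]
c0,u,r,rb=lying(W,np.array([.63,-.26])); print(u,c0+u*(rb[1]+.02),c0+u*(r[1]-.02),np.degrees(np.arctan2(u[1],u[0]))); show()
E
```

```text
t 4.4833 grasp [ 0.605  -0.3159  0.0211] 
R
 [[ 0.02   0.854 -0.52 ]
 [-0.011 -0.52  -0.854]
 [-1.     0.023 -0.001]] w 36.37692797288707 F [-0.8 -0.6 -0.2] q [ 0.53  0.65 -0.19  1.73  0.18  0.75 -0.3 ]
[ 0.0495525  -2.69559924 -0.55746838]
[-0.48725255 -0.8732611 ] [ 0.59677307 -0.34348446] [ 0.61512666 -0.3105909 ] -119.16015935263762
t 4.5333 grasp [ 0.6058 -0.3163  0.0223] 
R
 [[ 0.021  0.854 -0.52 ]
 [-0.012 -0.52  -0.854]
 [-1.     0.024 -0.001]] w 38.69790117233043 F [-0.5 -0.5  1.3] q [ 0.53  0.65 -0.19  1.73  0.18  0.75 -0.3 ]
```

carry_out([
  {"x": 1,"y": -2,"z": 0,"roll": 0},
  {"x": 0,"y": 0,"z": 0,"roll": 0},
  {"x": 0,"y": 0,"z": 0,"roll": 0},
  {"x": 0,"y": 0,"z": 0,"roll": 0},
  {"x": 0,"y": 0,"z": 0,"roll": 0},
  {"x": 0,"y": 0,"z": 0,"roll": 0},
], fingers=5)

```text
clock: 5.03
tcp_pos: [0.6025, -0.3143, 0.0994]
tool_rot: [0.621, 0.339, -0.612, 0.354]
wrist_force: [-0.8, -0.2, -1.1]
grip_width: 0.14
```

```bash
python3 - <<'E'
from h import *
show()
p,W=cloud("wrist"); cv2.imwrite("pics/w2.png",cv2.resize(p[:,:,::-1],(400,300)))
E
```

```text
t 5.0333 grasp [ 0.6042 -0.3152  0.021 ] 
R
 [[ 0.022  0.854 -0.52 ]
 [-0.012 -0.52  -0.854]
 [-1.     0.025 -0.001]] w 13.190099040990626 F [-0.8 -0.2 -1.1] q [ 0.53  0.65 -0.19  1.74  0.18  0.75 -0.3 ]
```

View pics/w2.png

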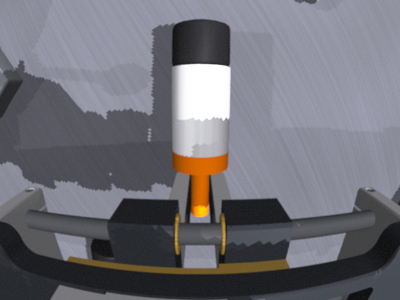

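carry_out([
  {"x": -11,"y": 0,"z": -2,"roll": 0},
  {"x": -11,"y": 0,"z": -3,"roll": 0},
  {"x": -10,"y": 0,"z": -4,"roll": 0},
  {"x": -10,"y": 0,"z": -5,"roll": 0},
  {"x": -9,"y": 0,"z": -6,"roll": 0},
  {"x": -9,"y": 0,"z": -6,"roll": 0},
  {"x": -8,"y": 0,"z": -7,"roll": 0},
  {"x": -8,"y": 0,"z": -8,"roll": 0},
  {"x": -7,"y": 0,"z": -8,"roll": 0},
  {"x": -6,"y": 0,"z": -9,"roll": 0},
  {"x": 0,"y": 0,"z": 0,"roll": 0},
])

```text
clock: 6.0
tcp_pos: [0.6343, -0.2565, 0.1999]
tool_rot: [0.621, 0.339, -0.611, 0.355]
wrist_force: [0.8, 1.4, -2.4]
grip_width: 0.138
```

```bash
python3 - <<'E'
from h import *
show()
p,W=cloud("scene"); cv2.imwrite("pics/s2.png",cv2.resize(p[200:400,80:330,::-1],(500,400)))
E
```

```text
t 6.0 grasp [ 0.6361 -0.2575  0.1215] 
R
 [[ 0.023  0.855 -0.518]
 [-0.012 -0.518 -0.855]
 [-1.     0.026 -0.002]] w 12.98165661245796 F [ 0.8  1.4 -2.4] q [ 0.45  0.54 -0.22  1.67  0.15  0.92 -0.37]
```

View pics/s2.png

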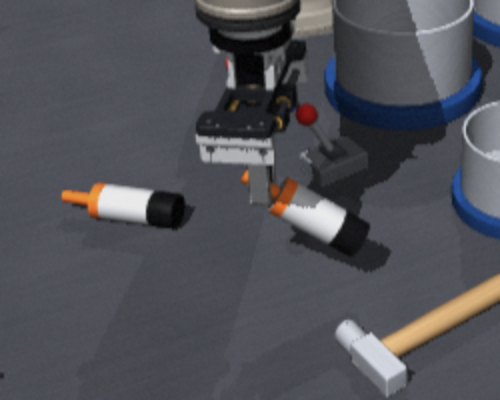

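```bash
cat >> h.py <<'E'
def tilt(cam="scene"):
    "lean of the held tube: bottom centre estimated from tube points below the grip, in the tool x-z plane"
    s=get_state(); R=Ro.from_quat(s["tool_rot"]); g=s["tcp_pos"]+R.apply([pinch_z,0,0])
    P=cloud(cam)[1].reshape(-1,3); P=P[~np.isnan(P[:,0])]; Q=R.inv().apply(P-g)
    Q=Q[(np.abs(Q[:,1])<.024)&(Q[:,0]>.0)&(np.abs(Q[:,2])<.15)&(P[:,2]>.004)&(np.hypot(Q[:,0],Q[:,2])>.028)&(np.hypot(Q[:,0],Q[:,2])<.135)]
    def f(a): # distance of points to axis through grip vs radius 20
        d=Q[:,0]*np.cos(a)+Q[:,2]*np.sin(a); return np.abs(np.hypot(d,Q[:,1])-.02)
    best=min(np.radians(np.arange(0,181,1)),key=lambda a:np.minimum(f(a),.006).mean())
    print("phi",np.degrees(best),"resid",np.minimum(f(best),.006).mean(),"n",len(Q),"lowest z",(g[2]-Q[:,0].max()),"reach -u",-Q[:,2].min())
E
python3 - <<'E'
from h import *
tilt();tilt("top")
E
```

```text
phi 35.0 resid 0.001268229102283361 n 848 lowest z 0.003778769750913069 reach -u 0.10634500337096163
phi 34.0 resid 0.001406744508247371 n 665 lowest z 0.004076591145998593 reach -u 0.10727218175954811
```

carry_out([
  {"x": 0,"y": 0,"z": 10,"roll": 0},
  {"x": 0,"y": 0,"z": 20,"roll": 0},
  {"x": 0,"y": 0,"z": 30,"roll": 0},
  {"x": -5,"y": 0,"z": -40,"roll": 0},
  {"x": -5,"y": 0,"z": -35,"roll": 0},
  {"x": 0,"y": 0,"z": -25,"roll": 0},
  {"x": 0,"y": 0,"z": -15,"roll": 0},
  {"x": 0,"y": 0,"z": -5,"roll": 0},
  {"x": 0,"y": 0,"z": 0,"roll": 0},
])

```text
clock: 6.9
tcp_pos: [0.6544, -0.224, 0.2013]
tool_rot: [0.62, 0.334, -0.62, 0.346]
wrist_force: [0.2, 1.0, -3.5]
grip_width: 0.139
```

```bash
python3 - <<'E'
from h import *
show();tilt();tilt("top")
E
```

```text
t 6.9 grasp [ 0.6551 -0.2252  0.1229] 
R
 [[ 0.008  0.844 -0.537]
 [-0.015 -0.536 -0.844]
 [-1.     0.015  0.008]] w 13.038691871486659 F [ 0.2  1.  -3.5] q [ 0.39  0.55 -0.21  1.65  0.15  0.95 -0.45]
phi 47.0 resid 0.001220636552557616 n 828 lowest z 0.030882989431486693 reach -u 0.09514004381393186
phi 46.0 resid 0.001151365497814699 n 535 lowest z 0.004698717182774648 reach -u 0.09583422794034574
```

carry_out([
  {"x": 0,"y": 0,"z": 12,"roll": 0},
  {"x": 0,"y": 0,"z": 25,"roll": 0},
  {"x": 0,"y": 0,"z": 38,"roll": 0},
  {"x": -10,"y": 0,"z": -40,"roll": 0},
  {"x": -5,"y": 0,"z": -35,"roll": 0},
  {"x": 5,"y": 0,"z": -22,"roll": 0},
  {"x": 5,"y": 0,"z": -10,"roll": 0},
  {"x": 0,"y": 0,"z": 5,"roll": 0},
  {"x": 0,"y": 0,"z": 15,"roll": 0},
  {"x": 0,"y": 0,"z": 25,"roll": 0},
  {"x": 0,"y": 0,"z": 38,"roll": 0},
  {"x": -10,"y": 0,"z": -40,"roll": 0},
  {"x": -5,"y": 0,"z": -35,"roll": 0},
  {"x": 5,"y": 0,"z": -22,"roll": 0},
  {"x": 5,"y": 0,"z": -10,"roll": 0},
  {"x": 0,"y": 0,"z": 0,"roll": 0},
])

```text
clock: 8.33
tcp_pos: [0.6568, -0.2347, 0.2075]
tool_rot: [-0.622, -0.314, 0.636, -0.332]
wrist_force: [-0.5, 0.2, -2.4]
grip_width: 0.142
```

```bash
python3 - <<'E'
from h import *
show();tilt();tilt("top")
E
```

```text
t 8.3333 grasp [ 0.6564 -0.2372  0.1291] 
R
 [[-0.006  0.813 -0.582]
 [-0.032 -0.582 -0.813]
 [-0.999  0.014  0.03 ]] w 13.367133817361829 F [-0.5  0.2 -2.4] q [ 0.38  0.55 -0.19  1.62  0.16  0.98 -0.5 ]
phi 75.0 resid 0.0012159571953391755 n 750 lowest z 0.0038201938268467295 reach -u 0.05203857123809417
phi 74.0 resid 0.0007842654626100997 n 92 lowest z 0.003745891870500534 reach -u 0.05155800550804586
```

carry_out([
  {"x": 6,"y": 0,"z": 0,"roll": 0},
  {"x": 2,"y": 0,"z": -5,"roll": 0},
  {"x": 1,"y": 0,"z": -8,"roll": 0},
  {"x": 0,"y": 0,"z": -8,"roll": 0},
  {"x": 0,"y": 0,"z": 0,"roll": 0},
])

```text
clock: 8.85
tcp_pos: [0.6656, -0.2274, 0.1999]
tool_rot: [-0.622, -0.309, 0.639, -0.331]
wrist_force: [1.2, 0.5, -1.4]
grip_width: 0.146
```

```bash
python3 - <<'E'
from h import *
show();tilt()
E
```

```text
t 8.85 grasp [ 0.665  -0.2305  0.1216] 
R
 [[-0.007  0.808 -0.59 ]
 [-0.039 -0.589 -0.807]
 [-0.999  0.017  0.035]] w 13.721999382672712 F [ 1.2  0.5 -1.4] q [ 0.35  0.57 -0.19  1.61  0.17  0.97 -0.53]
phi 79.0 resid 0.0010936355081175937 n 722 lowest z 0.002800318410411895 reach -u 0.06849236080604379
```

carry_out([
  {"x": 0,"y": 0,"z": 0,"roll": 0},
  {"x": 0,"y": 0,"z": 0,"roll": 0},
  {"x": 0,"y": 0,"z": 0,"roll": 0},
  {"x": 0,"y": 0,"z": 0,"roll": 0},
  {"x": 0,"y": 0,"z": 0,"roll": 0},
  {"x": 0,"y": 0,"z": 0,"roll": 0},
], fingers=40)

```text
clock: 9.4
tcp_pos: [0.6645, -0.2298, 0.1999]
tool_rot: [-0.622, -0.308, 0.639, -0.331]
wrist_force: [-0.2, 0.6, -0.2]
grip_width: 0.42
```

```bash
python3 - <<'E'
from h import *
show();tilt()
p,W=cloud("scene"); cv2.imwrite("pics/s3.png",cv2.resize(p[200:400,80:330,::-1],(500,400)))
print(to_tool([.435,-.4145,.2]))
E
```

```text
t 9.4 grasp [ 0.664  -0.2329  0.1215] 
R
 [[-0.007  0.807 -0.591]
 [-0.039 -0.591 -0.806]
 [-0.999  0.018  0.036]] w 39.51081670530031 F [-0.2  0.6 -0.2] q [ 0.36  0.57 -0.19  1.61  0.17  0.97 -0.53]
phi 73.0 resid 0.0033284131197473276 n 792 lowest z 0.004601484192380295 reach -u 0.04557336718762229
[-69.68914039 -76.06445003 284.61002112]
```

View pics/s3.png

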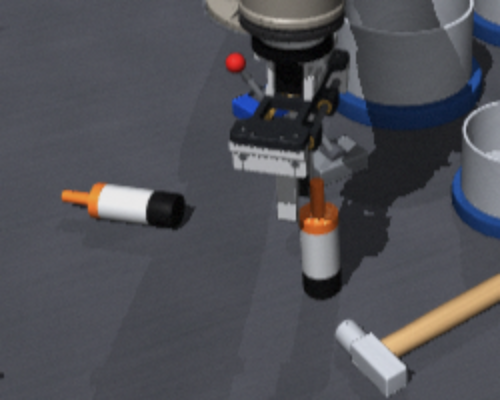

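B stands upright. Next, tube A.

carry_out([
  {"x": -30,"y": 0,"z": 0,"roll": 0},
  {"x": -30,"y": 0,"z": 0,"roll": 2},
  {"x": -10,"y": 0,"z": 10,"roll": 0},
  {"x": 0,"y": -10,"z": 35,"roll": 0},
  {"x": 0,"y": -10,"z": 38,"roll": 0},
  {"x": 0,"y": -10,"z": 38,"roll": 0},
  {"x": 0,"y": -10,"z": 38,"roll": 0},
  {"x": 0,"y": -10,"z": 38,"roll": 0},
  {"x": 0,"y": -8,"z": 38,"roll": 0},
  {"x": 0,"y": -6,"z": 25,"roll": 0},
  {"x": 0,"y": -3,"z": 12,"roll": 0},
  {"x": 10,"y": 0,"z": 0,"roll": 0},
  {"x": 30,"y": 0,"z": 0,"roll": 0},
  {"x": 30,"y": 0,"z": 0,"roll": 0},
  {"x": 30,"y": 0,"z": 0,"roll": 0},
  {"x": 15,"y": 0,"z": 0,"roll": 0},
  {"x": 0,"y": 0,"z": 0,"roll": 0},
  {"x": 0,"y": 0,"z": 0,"roll": 0},
])

```text
clock: 11.0
tcp_pos: [0.4303, -0.4105, 0.1573]
tool_rot: [-0.627, -0.298, 0.643, -0.322]
wrist_force: [0.4, -0.3, 1.4]
grip_width: 0.424
```

```bash
python3 - <<'E'
from h import *
show()
W=[cloud("top")[1]]
P=W[0].reshape(-1,3)
c0,u,r,rb=lying(W,np.array([.485,-.35])); print(u,c0+u*(rb[1]+.02),c0+u*(r[1]-.02),np.degrees(np.arctan2(u[1],u[0])))
print(to_tool([.435,-.4145,.020]))
E
```

```text
t 11.0 grasp [ 0.4299 -0.4137  0.079 ] 
R
 [[-0.005  0.789 -0.614]
 [-0.04  -0.614 -0.788]
 [-0.999  0.021  0.035]] w 39.83039500662733 F [ 0.4 -0.3  1.4] q [ 0.73  0.46 -0.11  1.92  0.13  0.75 -0.13]
[-0.61765779 -0.78644698] [ 0.43507661 -0.4158654 ] [ 0.44658337 -0.40121415] -128.14529477279456
[59.19275634  3.29879357 -4.49867971]
```

carry_out([
  {"x": 15,"y": 3,"z": -4,"roll": 0.8},
  {"x": 20,"y": 0,"z": 0,"roll": 0},
  {"x": 15,"y": 0,"z": 0,"roll": 0},
  {"x": 6,"y": 0,"z": 0,"roll": 0},
  {"x": 0,"y": 0,"z": 0,"roll": 0},
])

```text
clock: 11.47
tcp_pos: [0.4395, -0.4123, 0.1062]
tool_rot: [-0.631, -0.291, 0.643, -0.322]
wrist_force: [0.3, -0.5, 0.5]
grip_width: 0.424
```

```bash
python3 - <<'E'
from h import *
show()
print(to_tool([.435,-.4145,.020]))
E
```

```text
t 11.4667 grasp [ 0.4397 -0.4159  0.0279] 
R
 [[ 0.003  0.781 -0.624]
 [-0.046 -0.623 -0.781]
 [-0.999  0.031  0.034]] w 39.852681771996906 F [ 0.3 -0.5  0.5] q [ 0.71  0.54 -0.1   1.93  0.14  0.65 -0.16]
[ 7.78257397 -4.82578696  1.55669124]
```

carry_out([
  {"x": 6,"y": -4,"z": 2,"roll": 0},
  {"x": 0,"y": 0,"z": 0,"roll": 0},
])

```text
clock: 11.63
tcp_pos: [0.4357, -0.412, 0.1017]
tool_rot: [-0.631, -0.291, 0.643, -0.323]
wrist_force: [0.6, 0.3, 0.4]
grip_width: 0.425
```

carry_out([
  {"x": 1,"y": 0,"z": 0,"roll": 0},
  {"x": 0,"y": 0,"z": 0,"roll": 0},
  {"x": 0,"y": 0,"z": 0,"roll": 0},
  {"x": 0,"y": 0,"z": 0,"roll": 0},
  {"x": 0,"y": 0,"z": 0,"roll": 0},
], fingers=5)

```text
clock: 12.05
tcp_pos: [0.4364, -0.4128, 0.1036]
tool_rot: [-0.632, -0.289, 0.642, -0.324]
wrist_force: [0.2, 0.8, -0.7]
grip_width: 0.144
```

carry_out([
  {"x": -20,"y": 0,"z": 0,"roll": 0},
  {"x": -25,"y": 0,"z": 0,"roll": 0},
  {"x": -30,"y": 0,"z": 0,"roll": 0},
  {"x": -20,"y": 0,"z": 0,"roll": 0},
  {"x": -10,"y": 0,"z": 0,"roll": 0},
  {"x": 0,"y": 0,"z": 0,"roll": 0},
])

```text
clock: 12.55
tcp_pos: [0.4343, -0.4062, 0.2107]
tool_rot: [-0.631, -0.291, 0.643, -0.322]
wrist_force: [0.9, -0.7, -2.5]
grip_width: 0.138
```

```bash
python3 - <<'E'
from h import *
show();tilt();tilt("top")
E
```

```text
t 12.55 grasp [ 0.4346 -0.4098  0.1324] 
R
 [[ 0.003  0.782 -0.624]
 [-0.046 -0.623 -0.781]
 [-0.999  0.032  0.034]] w 12.976887176244011 F [ 0.9 -0.7 -2.5] q [ 0.72  0.38 -0.12  1.89  0.11  0.84 -0.13]
phi 54.0 resid 0.0018831509519574288 n 791 lowest z 0.003273838050609351 reach -u 0.08801422086003954
phi 53.0 resid 0.001777048935700487 n 705 lowest z 0.003118683682158452 reach -u 0.08835825606746221
```

carry_out([
  {"x": 0,"y": 0,"z": 12,"roll": 0},
  {"x": 0,"y": 0,"z": 25,"roll": 0},
  {"x": 0,"y": 0,"z": 38,"roll": 0},
  {"x": -8,"y": 0,"z": -40,"roll": 0},
  {"x": -4,"y": 0,"z": -35,"roll": 0},
  {"x": 2,"y": 0,"z": -24,"roll": 0},
  {"x": 4,"y": 0,"z": -12,"roll": 0},
  {"x": 4,"y": 0,"z": -5,"roll": 0},
  {"x": 0,"y": 0,"z": 0,"roll": 0},
  {"x": 0,"y": 0,"z": 0,"roll": 0},
])

```text
clock: 13.48
tcp_pos: [0.4503, -0.3837, 0.1997]
tool_rot: [-0.631, -0.29, 0.647, -0.314]
wrist_force: [-3.6, 5.0, 17.4]
grip_width: 0.145
```

```bash
python3 - <<'E'
from h import *
show();tilt();tilt("top")
E
```

```text
t 13.4833 grasp [ 0.4498 -0.3869  0.1213] 
R
 [[-0.007  0.773 -0.634]
 [-0.041 -0.634 -0.772]
 [-0.999  0.02   0.036]] w 13.613095944267771 F [-3.6  5.  17.4] q [ 0.68  0.4  -0.12  1.9   0.12  0.84 -0.2 ]
phi 85.0 resid 0.002202977996897889 n 664 lowest z 0.004207189951342033 reach -u 0.0632080309386504
phi 84.0 resid 0.0016160265879633083 n 352 lowest z 0.0038527250307499317 reach -u 0.06980647240815717
```

carry_out([
  {"x": -1,"y": 0,"z": 0,"roll": 0},
  {"x": 0,"y": 0,"z": 0,"roll": 0},
  {"x": 0,"y": 0,"z": 0,"roll": 0},
  {"x": 0,"y": 0,"z": 0,"roll": 0},
  {"x": 0,"y": 0,"z": 0,"roll": 0},
  {"x": 0,"y": 0,"z": 0,"roll": 0},
], fingers=40)

```text
clock: 14.08
tcp_pos: [0.4515, -0.3881, 0.1997]
tool_rot: [-0.632, -0.289, 0.646, -0.315]
wrist_force: [0.1, 1.2, 17.0]
grip_width: 0.424
```

carry_out([
  {"x": -20,"y": 0,"z": 0,"roll": 0},
  {"x": -30,"y": 0,"z": 0,"roll": 0},
  {"x": -20,"y": 0,"z": 0,"roll": 0},
  {"x": 0,"y": 0,"z": 0,"roll": 0},
  {"x": 0,"y": 0,"z": 0,"roll": 0},
  {"x": 0,"y": 0,"z": 0,"roll": 0},
])

```text
clock: 14.58
tcp_pos: [0.4482, -0.3881, 0.2645]
tool_rot: [-0.631, -0.291, 0.648, -0.312]
wrist_force: [-0.1, 0.5, 0.2]
grip_width: 0.427
```

```bash
cat >> h.py <<'E'
def stems(W,p):
    "standing stems: fit axis xy (r=7) to orange points above the collar"
    m=orange(p); m=cv2.dilate(m.astype(np.uint8),np.ones((3,3)))>0; out=[]
    sel=m&(W[...,2]>.106)&(W[...,2]<.175)
    for c in comps(sel,10):
        P=W[c]; z=np.percentile(P[:,2],98)
        t=P[P[:,2]>z-.008]; 
        out.append((t[:,:2].mean(0).round(4),round(float(z),3),len(P),P[:,:2].mean(0).round(4)))
    return out
E
python3 - <<'E'
from h import *
show()
for c in("top","scene"):
    p,W=cloud(c); cv2.imwrite(f"pics/{c}4.png",p[:,:,::-1]); print(c,*stems(W,p),sep="\n")
E
```

```text
t 14.5833 grasp [ 0.4474 -0.3911  0.1862] 
R
 [[-0.01   0.771 -0.637]
 [-0.037 -0.637 -0.77 ]
 [-0.999  0.016  0.035]] w 40.172416132650156 F [-0.1  0.5  0.2] q [ 0.69  0.33 -0.13  1.84  0.09  0.97 -0.17]
top
(array([ 0.6762, -0.2125]), 0.141, 22, array([ 0.676 , -0.2124]))
(array([0.4853, 0.4136]), 0.142, 71, array([0.485 , 0.4121]))
(array([0.4658, 0.3079]), 0.142, 58, array([0.4656, 0.3062]))
(array([0.449 , 0.1947]), 0.142, 49, array([0.4486, 0.1933]))
(array([ 0.4553, -0.3753]), 0.143, 44, array([ 0.4551, -0.3747]))
scene
(array([0.4876, 0.4133]), 0.14, 64, array([0.4881, 0.412 ]))
(array([0.4671, 0.3068]), 0.14, 62, array([0.4681, 0.3059]))
(array([0.4513, 0.1939]), 0.14, 68, array([0.4519, 0.1931]))
(array([ 0.4582, -0.3771]), 0.141, 102, array([ 0.4594, -0.3776]))
(array([ 0.6804, -0.2165]), 0.141, 116, array([ 0.6819, -0.2175]))
```

View pics/scene4.png

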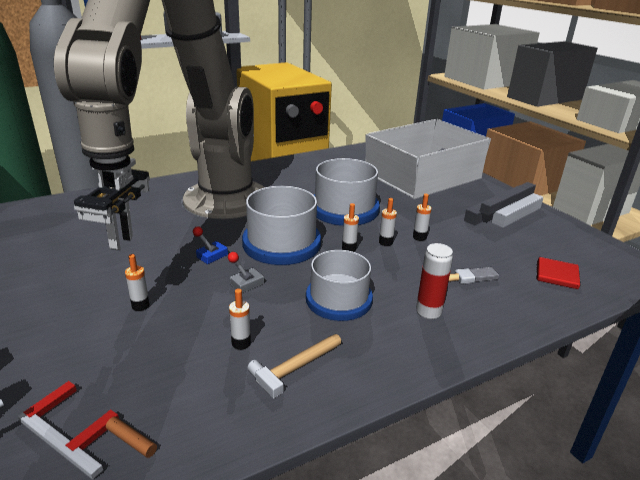

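Both fallen tubes now stand free, A at about (137,283) and B at (240,320). Next I'll pick B for the middle slot.

```bash
python3 - <<'E'
from h import *
print(to_tool([.678,-.2145,.186]))
E
```

```text
[  -9.31114279   65.7770382  -282.74889307]
```

carry_out([
  {"x": -1,"y": 5,"z": -20,"roll": 0},
  {"x": -1,"y": 8,"z": -33,"roll": 0},
  {"x": -1,"y": 8,"z": -36,"roll": 0},
  {"x": -1,"y": 8,"z": -36,"roll": 0},
  {"x": -1,"y": 8,"z": -36,"roll": 0},
  {"x": -1,"y": 8,"z": -36,"roll": 0},
  {"x": -1,"y": 8,"z": -33,"roll": 0},
  {"x": -1,"y": 6,"z": -22,"roll": 0},
  {"x": 0,"y": 3,"z": -10,"roll": 0},
  {"x": 0,"y": 0,"z": -4,"roll": 0},
  {"x": 0,"y": 0,"z": 0,"roll": 0},
  {"x": 0,"y": 0,"z": 0,"roll": 0},
])

```text
clock: 15.68
tcp_pos: [0.6684, -0.2179, 0.2467]
tool_rot: [-0.626, -0.294, 0.655, -0.304]
wrist_force: [-0.6, 0.3, 0.1]
grip_width: 0.428
```

```bash
python3 - <<'E'
from h import *
show()
for c in("top","scene"):
    p,W=cloud(c); print(c,*stems(W,p),sep="\n")
print(to_tool([.678,-.2145,.123]))
E
```

```text
t 15.6833 grasp [ 0.6661 -0.2203  0.1683] 
R
 [[-0.03   0.767 -0.641]
 [-0.03  -0.642 -0.766]
 [-0.999 -0.003  0.043]] w 40.19190460856588 F [-0.6  0.3  0.1] q [ 0.34  0.53 -0.18  1.56  0.14  1.08 -0.59]
top
(array([0.4853, 0.4138]), 0.141, 76, array([0.4849, 0.4121]))
(array([0.4655, 0.3075]), 0.142, 60, array([0.4653, 0.3058]))
(array([0.4488, 0.1946]), 0.142, 46, array([0.4483, 0.1937]))
scene
(array([0.4868, 0.4133]), 0.14, 65, array([0.4875, 0.4125]))
(array([0.4682, 0.3053]), 0.141, 63, array([0.4691, 0.3054]))
(array([0.4513, 0.1941]), 0.14, 67, array([0.4515, 0.1934]))
(array([ 0.4578, -0.3772]), 0.141, 97, array([ 0.4594, -0.3776]))
(array([ 0.6825, -0.2163]), 0.14, 101, array([ 0.6829, -0.2175]))
[ 45.209573     5.32709684 -14.71975221]
```

carry_out([
  {"x": 0,"y": 5,"z": -15,"roll": 0},
  {"x": 0,"y": 0,"z": 0,"roll": 0},
  {"x": 15,"y": 0,"z": 0,"roll": 0},
  {"x": 18,"y": 0,"z": 0,"roll": 0},
  {"x": 9,"y": 0,"z": 0,"roll": 0},
  {"x": 0,"y": 0,"z": 0,"roll": 0},
])

```text
clock: 16.28
tcp_pos: [0.676, -0.2203, 0.2065]
tool_rot: [-0.628, -0.288, 0.656, -0.303]
wrist_force: [-0.4, -0.5, -0.7]
grip_width: 0.43
```

```bash
python3 - <<'E'
from h import *
show();print(to_tool([.6785,-.2145,.123]))
E
```

```text
t 16.2833 grasp [ 0.6739 -0.223   0.1281] 
R
 [[-0.027  0.759 -0.65 ]
 [-0.035 -0.651 -0.759]
 [-0.999  0.002  0.044]] w 40.45116494175592 F [-0.4 -0.5 -0.7] q [ 0.33  0.58 -0.17  1.58  0.16  1.02 -0.61]
[ 4.707139   -2.04542644 -9.65051075]
```

carry_out([
  {"x": 3,"y": -2,"z": -11,"roll": 0},
  {"x": 0,"y": 0,"z": 0,"roll": 0},
])

```text
clock: 16.45
tcp_pos: [0.6811, -0.2118, 0.2036]
tool_rot: [-0.629, -0.287, 0.657, -0.302]
wrist_force: [0.2, 1.7, -1.1]
grip_width: 0.427
```

carry_out([
  {"x": 0,"y": 0,"z": 0,"roll": 0},
  {"x": 0,"y": 0,"z": 0,"roll": 0},
  {"x": 0,"y": 0,"z": 0,"roll": 0},
  {"x": 0,"y": 0,"z": 0,"roll": 0},
  {"x": 0,"y": 0,"z": 0,"roll": 0},
], fingers=5)

```text
clock: 16.87
tcp_pos: [0.6821, -0.2113, 0.2062]
tool_rot: [-0.629, -0.287, 0.656, -0.303]
wrist_force: [-0.1, 0.3, -2.6]
grip_width: 0.142
```

```bash
python3 - <<'E'
from h import *
show();print(to_tool([.6388,-.10,.27]),to_tool([.6388,.049,.27]))
E
```

```text
t 16.8667 grasp [ 0.6802 -0.2141  0.1279] 
R
 [[-0.024  0.758 -0.652]
 [-0.036 -0.652 -0.757]
 [-0.999  0.005  0.043]] w 13.38631458649856 F [-0.1  0.3 -2.6] q [ 0.31  0.59 -0.17  1.57  0.16  1.02 -0.63]
[-145.05212569 -105.10517057  -53.32691555] [-150.40915242 -202.25177182 -166.17566446]
```

carry_out([
  {"x": -20,"y": 0,"z": 0,"roll": 0},
  {"x": -30,"y": 0,"z": 0,"roll": 0},
  {"x": -35,"y": 0,"z": 0,"roll": 0},
  {"x": -30,"y": -4,"z": -3,"roll": 0},
  {"x": -18,"y": -12,"z": -10,"roll": 0},
  {"x": -8,"y": -18,"z": -15,"roll": 0},
  {"x": -2,"y": -24,"z": -20,"roll": 0},
  {"x": -1,"y": -26,"z": -21,"roll": 0},
  {"x": -1,"y": -26,"z": -21,"roll": 0},
  {"x": -1,"y": -26,"z": -21,"roll": 0},
  {"x": -1,"y": -26,"z": -21,"roll": 0},
  {"x": 0,"y": -18,"z": -15,"roll": 0},
  {"x": 0,"y": -12,"z": -10,"roll": 0},
  {"x": 0,"y": -6,"z": -5,"roll": 0},
  {"x": 0,"y": 0,"z": 0,"roll": 0},
  {"x": 0,"y": 0,"z": 0,"roll": 0},
])

```text
clock: 18.2
tcp_pos: [0.6366, 0.054, 0.3498]
tool_rot: [-0.628, -0.286, 0.658, -0.301]
wrist_force: [0.1, 0.3, -3.6]
grip_width: 0.142
```

```bash
cat >> h.py <<'E'
POT=np.array([.6388,.049])
def slot(k): # None middle else angle deg
    return POT if k is None else POT+.042*np.array([np.cos(np.radians(k)),np.sin(np.radians(k))])
E
python3 - <<'E'
from h import *
show();print(to_tool([*slot(None),.156]));tilt();tilt("top")
E
```

```text
t 18.2 grasp [0.6342 0.0511 0.2715] 
R
 [[-0.03   0.755 -0.655]
 [-0.036 -0.655 -0.755]
 [-0.999  0.001  0.047]] w 13.371060490383153 F [ 0.1  0.3 -3.6] q [ 0.01  0.36 -0.28  1.6   0.13  1.23 -1.01]
[115.29363333   4.73499918  -6.81973517]
phi 90.0 resid 0.001616140603929757 n 776 lowest z 0.14300131828791673 reach -u 0.022097749322957206h.py:48: RuntimeWarning: Mean of empty slice.
  best=min(np.radians(np.arange(0,181,1)),key=lambda a:np.minimum(f(a),.006).mean())
  ret = ret.dtype.type(ret / rcount)
h.py:49: RuntimeWarning: Mean of empty slice.
  print("phi",np.degrees(best),"resid",np.minimum(f(best),.006).mean(),"n",len(Q),"lowest z",(g[2]-Q[:,0].max()),"reach -u",-Q[:,2].min())
Traceback (most recent call last):
  File "h.py", line 49, in tilt
    print("phi",np.degrees(best),"resid",np.minimum(f(best),.006).mean(),"n",len(Q),"lowest z",(g[2]-Q[:,0].max()),"reach -u",-Q[:,2].min())
                                                                                                     ~~~~~~~~~~^^
ValueError: zero-size array to reduction operation maximum which has no identity
```

```bash
cat >> h.py <<'E'
def held(off=.128,cam="scene"):
    "fit the held tube's axis (r 20) -> foot centre and lean"
    s=get_state(); R=Ro.from_quat(s["tool_rot"]); g=s["tcp_pos"]+R.apply([pinch_z,0,0])
    P=cloud(cam)[1].reshape(-1,3); P=P[~np.isnan(P[:,0])]
    P=P[(np.hypot(*(P[:,:2]-g[:2]).T)<.032)&(P[:,2]<g[2]-.035)&(P[:,2]>g[2]-off+.003)]
    P=P[P[:,2]>max(.105,g[2]-off)]
    def f(p):
        c=p[:2]+np.outer(g[2]-P[:,2],p[2:4]); return np.hypot(*(P[:,:2]-c).T)-.02
    p=least_squares(f,[g[0],g[1],0,0],loss="soft_l1",f_scale=.001).x
    zmin=P[:,2].min()
    print("n",len(P),"axis@grip",p[:2].round(4),"g",g.round(4),"lean/m",p[2:4].round(3),"foot",(p[:2]+off*p[2:4]).round(4),"zmin",zmin.round(4),"rms",np.std(f(p)).round(4))
    return p
E
python3 - <<'E'
from h import *
held()
E
```

```text
n 636 axis@grip [0.6324 0.048 ] g [0.6344 0.0502 0.2714] lean/m [-0.006  0.   ] foot [0.6316 0.048 ] zmin 0.1465 rms 0.0015
```

carry_out([
  {"x": 5,"y": 5,"z": -7,"roll": 0},
  {"x": 15,"y": 0,"z": -1,"roll": 0},
  {"x": 25,"y": 0,"z": -1,"roll": 0},
  {"x": 25,"y": 0,"z": -1,"roll": 0},
  {"x": 15,"y": 0,"z": -1,"roll": 0},
  {"x": 5,"y": 0,"z": 0,"roll": 0},
  {"x": 0,"y": 0,"z": 0,"roll": 0},
])

```text
clock: 18.93
tcp_pos: [0.6504, 0.0467, 0.2545]
tool_rot: [-0.631, -0.281, 0.659, -0.298]
wrist_force: [-0.8, 0.2, -2.6]
grip_width: 0.143
```

```bash
python3 - <<'E'
from h import *
show();held();print(to_tool([*(slot(None)+[.002,.002]),.158]))
E
```

```text
t 18.9333 grasp [0.6483 0.0437 0.1762] 
R
 [[-0.027  0.747 -0.664]
 [-0.038 -0.665 -0.746]
 [-0.999  0.005  0.046]] w 13.443846032776518 F [-0.8  0.2 -2.6] q [ 0.01  0.46 -0.26  1.67  0.17  1.07 -1.04]
n 240 axis@grip [0.6463 0.0422] g [0.6483 0.0437 0.1762] lean/m [-0.005 -0.009] foot [0.6457 0.041 ] zmin 0.1051 rms 0.0015
[ 18.66558931 -10.7208392   -1.23151456]
```

carry_out([
  {"x": 5,"y": -9,"z": -1,"roll": 0},
  {"x": 0,"y": 0,"z": 0,"roll": 0},
  {"x": 0,"y": 0,"z": 0,"roll": 0},
])

```text
clock: 19.23
tcp_pos: [0.6452, 0.0533, 0.2518]
tool_rot: [-0.632, -0.28, 0.658, -0.298]
wrist_force: [0.0, 0.1, -2.1]
grip_width: 0.143
```

```bash
python3 - <<'E'
from h import *
show();held();print(to_tool([*(slot(None)+[.002,.002]),.158]))
E
```

```text
t 19.2333 grasp [0.6433 0.0504 0.1735] 
R
 [[-0.024  0.746 -0.665]
 [-0.037 -0.666 -0.745]
 [-0.999  0.007  0.044]] w 13.465601118029538 F [ 0.   0.1 -2.1] q [ 0.    0.45 -0.26  1.69  0.17  1.05 -1.05]
n 219 axis@grip [0.6417 0.0477] g [0.6433 0.0504 0.1735] lean/m [-0.006  0.01 ] foot [0.641  0.0489] zmin 0.105 rms 0.0015
[15.5737713  -2.03460773  0.69466216]
```

Foot within 2 mm of the pot centre. I'll lower to contact and release.

carry_out([
  {"x": 8,"y": -2,"z": 0,"roll": 0},
  {"x": 6,"y": 0,"z": 0,"roll": 0},
  {"x": 3,"y": 0,"z": 0,"roll": 0},
  {"x": 0,"y": 0,"z": 0,"roll": 0},
])

```text
clock: 19.62
tcp_pos: [0.644, 0.0549, 0.2358]
tool_rot: [-0.634, -0.28, 0.657, -0.298]
wrist_force: [-0.4, -0.9, 5.2]
grip_width: 0.144
```

```bash
python3 - <<'E'
from h import *
show();held();print(to_tool([*(slot(None)+[.002,.002]),.158]))
E
```

```text
t 19.6167 grasp [0.6425 0.052  0.1575] 
R
 [[-0.019  0.747 -0.665]
 [-0.037 -0.665 -0.746]
 [-0.999  0.01   0.04 ]] w 13.557804333258428 F [-0.4 -0.9  5.2] q [-0.    0.47 -0.26  1.71  0.17  1.02 -1.06]
n 111 axis@grip [0.6418 0.0509] g [0.6425 0.052  0.1575] lean/m [-0.021 -0.025] foot [0.639  0.0477] zmin 0.1053 rms 0.0014
[-0.36748247 -0.57660949  1.84556419]
```

carry_out([
  {"x": 0,"y": 0,"z": 0,"roll": 0},
  {"x": 0,"y": 0,"z": 0,"roll": 0},
  {"x": 0,"y": 0,"z": 0,"roll": 0},
  {"x": -15,"y": 0,"z": 0,"roll": 0},
  {"x": -25,"y": 0,"z": 0,"roll": 0},
  {"x": -15,"y": 0,"z": 0,"roll": 0},
  {"x": 0,"y": 0,"z": 0,"roll": 0},
], fingers=30)

```text
clock: 20.25
tcp_pos: [0.6447, 0.0566, 0.2914]
tool_rot: [-0.633, -0.28, 0.658, -0.298]
wrist_force: [1.1, 0.1, 0.1]
grip_width: 0.32
```

```bash
python3 - <<'E'
from h import *
show();
for c in("top","scene"):
    p,W=cloud(c); print(c,*stems(W,p),sep="\n")
print(to_tool([.4595,-.375,.22]))
E
```

```text
t 20.25 grasp [0.643  0.0537 0.213 ] 
R
 [[-0.022  0.746 -0.665]
 [-0.037 -0.665 -0.746]
 [-0.999  0.008  0.042]] w 30.1096552129678 F [1.1 0.1 0.1] q [ 0.    0.42 -0.27  1.65  0.15  1.12 -1.04]
top
(array([0.4854, 0.4139]), 0.142, 72, array([0.4851, 0.4121]))
(array([0.4658, 0.3075]), 0.142, 60, array([0.4653, 0.3064]))
(array([0.4488, 0.1946]), 0.142, 49, array([0.4486, 0.1934]))
(array([ 0.455, -0.373]), 0.141, 30, array([ 0.4552, -0.3728]))
scene
(array([0.4889, 0.4132]), 0.142, 63, array([0.4882, 0.4119]))
(array([0.4679, 0.3075]), 0.14, 41, array([0.4702, 0.307 ]))
(array([0.6435, 0.0476]), 0.17, 238, array([0.6486, 0.0442]))
(array([ 0.4585, -0.377 ]), 0.14, 100, array([ 0.4593, -0.3776]))
[ 11.10670391 148.81730465 441.26151936]
```

carry_out([
  {"x": 0,"y": 6,"z": 18,"roll": 0},
  {"x": 0,"y": 10,"z": 30,"roll": 0},
  {"x": 0,"y": 12,"z": 37,"roll": 0},
  {"x": 0,"y": 12,"z": 37,"roll": 0},
  {"x": 0,"y": 12,"z": 37,"roll": 0},
  {"x": 0,"y": 12,"z": 37,"roll": 0},
  {"x": 0,"y": 12,"z": 37,"roll": 0},
  {"x": 0,"y": 12,"z": 37,"roll": 0},
  {"x": 0,"y": 12,"z": 37,"roll": 0},
  {"x": 0,"y": 12,"z": 37,"roll": 0},
  {"x": 0,"y": 12,"z": 37,"roll": 0},
  {"x": 0,"y": 10,"z": 28,"roll": 0},
  {"x": 0,"y": 6,"z": 16,"roll": 0},
  {"x": 0,"y": 3,"z": 8,"roll": 0},
  {"x": 0,"y": 0,"z": 0,"roll": 0},
  {"x": 0,"y": 0,"z": 0,"roll": 0},
], fingers=50)

```text
clock: 21.68
tcp_pos: [0.4472, -0.3778, 0.29]
tool_rot: [-0.626, -0.287, 0.664, -0.293]
wrist_force: [-0.2, 0.2, -0.4]
grip_width: 0.53
```

```bash
python3 - <<'E'
from h import *
show()
p,W=cloud("scene"); print(*stems(W,p),sep="\n")
print(to_tool([.4587,-.3735,.123]))
E
```

```text
t 21.6833 grasp [ 0.4437 -0.3802  0.2118] 
R
 [[-0.045  0.748 -0.662]
 [-0.03  -0.663 -0.748]
 [-0.999 -0.014  0.053]] w 49.79098352844702 F [-0.2  0.2 -0.4] q [ 0.63  0.3  -0.07  1.81  0.08  1.05 -0.21]
(array([0.4878, 0.413 ]), 0.141, 63, array([0.4881, 0.412 ]))
(array([0.4685, 0.3055]), 0.142, 65, array([0.4687, 0.3057]))
(array([0.4512, 0.1941]), 0.14, 69, array([0.4518, 0.1931]))
(array([0.6442, 0.0476]), 0.17, 238, array([0.6488, 0.0441]))
(array([ 0.4586, -0.3767]), 0.14, 97, array([ 0.4591, -0.3776]))
[ 87.74656055   8.23972746 -19.21942937]
```

carry_out([
  {"x": 10,"y": 8,"z": -15,"roll": 0},
  {"x": 5,"y": 0,"z": 0,"roll": 0},
  {"x": 0,"y": 0,"z": 0,"roll": 0},
  {"x": 20,"y": 0,"z": -1,"roll": 0},
  {"x": 25,"y": 0,"z": -1,"roll": 0},
  {"x": 15,"y": 0,"z": -1,"roll": 0},
  {"x": 5,"y": 0,"z": 0,"roll": 0},
  {"x": 0,"y": 0,"z": 0,"roll": 0},
  {"x": 0,"y": 0,"z": 0,"roll": 0},
])

```text
clock: 22.48
tcp_pos: [0.4679, -0.3613, 0.2076]
tool_rot: [-0.624, -0.292, 0.66, -0.298]
wrist_force: [-0.2, -0.5, 1.6]
grip_width: 0.53
```

```bash
python3 - <<'E'
from h import *
show()
print(to_tool([.4587,-.3735,.123]))
E
```

```text
t 22.4833 grasp [ 0.4646 -0.3636  0.1294] 
R
 [[-0.042  0.758 -0.65 ]
 [-0.029 -0.652 -0.758]
 [-0.999 -0.013  0.05 ]] w 49.86052594289934 F [-0.2 -0.5  1.6] q [ 0.6   0.4  -0.09  1.87  0.1   0.9  -0.26]
[ 6.87928717  2.06503146 11.01199811]
```

carry_out([
  {"x": 5,"y": 2,"z": 9,"roll": 0},
  {"x": 0,"y": 0,"z": 0,"roll": 0},
])

```text
clock: 22.65
tcp_pos: [0.4638, -0.3701, 0.2046]
tool_rot: [-0.625, -0.292, 0.66, -0.299]
wrist_force: [-0.8, -0.6, -0.3]
grip_width: 0.531
```

carry_out([
  {"x": 1,"y": 0,"z": 0,"roll": 0},
  {"x": 0,"y": 0,"z": 0,"roll": 0},
  {"x": 0,"y": 0,"z": 0,"roll": 0},
  {"x": 0,"y": 0,"z": 0,"roll": 0},
  {"x": 0,"y": 0,"z": 0,"roll": 0},
  {"x": 0,"y": 0,"z": 0,"roll": 0},
], fingers=5)

```text
clock: 23.15
tcp_pos: [0.464, -0.3715, 0.2058]
tool_rot: [-0.626, -0.29, 0.659, -0.3]
wrist_force: [-2.3, 3.3, -1.7]
grip_width: 0.143
```

```bash
python3 - <<'E'
from h import *
show(); print(slot(270), to_tool([*(slot(270)+[.002,.002]),.29]))
E
```

```text
t 23.15 grasp [ 0.461  -0.374   0.1275] 
R
 [[-0.038  0.758 -0.651]
 [-0.032 -0.652 -0.757]
 [-0.999 -0.008  0.049]] w 13.478053781522885 F [-2.3  3.3 -1.7] q [ 0.61  0.41 -0.08  1.87  0.1   0.89 -0.24]
[0.6388 0.007 ] [-181.2773139  -114.78058637 -399.21328096]
```

carry_out([
  {"x": -20,"y": 0,"z": 0,"roll": 0},
  {"x": -35,"y": 0,"z": 0,"roll": 0},
  {"x": -38,"y": 0,"z": 0,"roll": 0},
  {"x": -30,"y": -2,"z": -8,"roll": 0},
  {"x": -15,"y": -5,"z": -20,"roll": 0},
  {"x": -6,"y": -8,"z": -30,"roll": 0},
  {"x": -2,"y": -11,"z": -38,"roll": 0},
  {"x": -2,"y": -11,"z": -38,"roll": 0},
  {"x": -2,"y": -11,"z": -38,"roll": 0},
  {"x": -2,"y": -11,"z": -38,"roll": 0},
  {"x": -2,"y": -11,"z": -38,"roll": 0},
  {"x": -2,"y": -11,"z": -38,"roll": 0},
  {"x": -2,"y": -11,"z": -36,"roll": 0},
  {"x": -1,"y": -9,"z": -28,"roll": 0},
  {"x": -1,"y": -5,"z": -18,"roll": 0},
  {"x": 0,"y": -2,"z": -8,"roll": 0},
  {"x": 0,"y": 0,"z": 0,"roll": 0},
  {"x": 0,"y": 0,"z": 0,"roll": 0},
])

```text
clock: 24.65
tcp_pos: [0.6363, 0.006, 0.3503]
tool_rot: [-0.624, -0.292, 0.662, -0.296]
wrist_force: [0.1, -0.7, -3.5]
grip_width: 0.14
```

```bash
python3 - <<'E'
from h import *
show(); held(); print(to_tool([*(slot(270)+[.002,.002]),.158]))
E
```

```text
t 24.65 grasp [0.6327 0.0038 0.272 ] 
R
 [[-0.047  0.755 -0.654]
 [-0.028 -0.655 -0.755]
 [-0.999 -0.017  0.052]] w 13.186221627074136 F [ 0.1 -0.7 -3.5] q [ 0.09  0.36 -0.28  1.6   0.12  1.25 -0.93]
n 644 axis@grip [ 0.6286 -0.0013] g [0.6327 0.0038 0.272 ] lean/m [-0.022  0.014] foot [6.258e-01 5.000e-04] zmin 0.1473 rms 0.0015
[113.3546322    4.53311652 -15.52751263]
```

carry_out([
  {"x": 0,"y": 6,"z": -12,"roll": 0},
  {"x": 0,"y": 0,"z": 0,"roll": 0},
  {"x": 0,"y": 0,"z": 0,"roll": 0},
  {"x": 0,"y": 0,"z": 0,"roll": 0},
])

```text
clock: 25.03
tcp_pos: [0.6472, 0.0036, 0.3498]
tool_rot: [-0.624, -0.288, 0.664, -0.294]
wrist_force: [0.3, 0.7, -2.8]
grip_width: 0.143
```

```bash
python3 - <<'E'
from h import *
show(); held(); p,W=cloud("scene"); print(*stems(W,p),sep="\n")
cv2.imwrite("pics/s5.png",cv2.resize(p[150:330,240:440,::-1],(600,540)))
E
```

```text
t 25.0333 grasp [0.6435 0.0012 0.2715] 
R
 [[-0.048  0.75  -0.66 ]
 [-0.03  -0.661 -0.749]
 [-0.998 -0.016  0.054]] w 13.409102097095518 F [ 0.3  0.7 -2.8] q [ 0.09  0.38 -0.27  1.57  0.13  1.26 -0.93]
n 649 axis@grip [ 0.639  -0.0041] g [0.6435 0.0012 0.2715] lean/m [-0.02   0.014] foot [ 0.6364 -0.0022] zmin 0.1465 rms 0.0014
(array([0.487 , 0.4136]), 0.14, 64, array([0.4879, 0.4121]))
(array([0.4688, 0.3067]), 0.141, 41, array([0.4702, 0.3073]))
(array([0.4517, 0.1934]), 0.142, 50, array([0.453 , 0.1944]))
(array([0.6435, 0.0476]), 0.17, 238, array([0.6489, 0.044 ]))
```

View pics/s5.png

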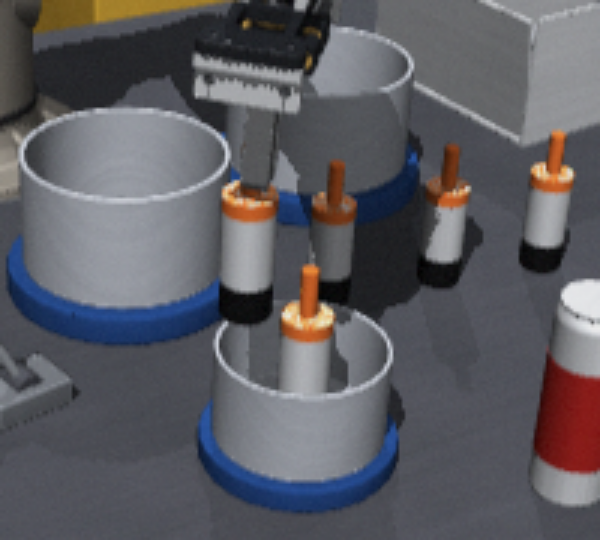

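```bash
cat >> h.py <<'E'
def fitv(W,c0,r,zl,zh,win=.03):
    P=W.reshape(-1,3); P=P[~np.isnan(P[:,0])]; P=P[(P[:,2]>zl)&(P[:,2]<zh)&(np.hypot(*(P[:,:2]-c0).T)<win)]
    p=least_squares(lambda p:np.hypot(*(P[:,:2]-p).T)-r,c0,loss="soft_l1",f_scale=.001).x
    return p.round(4),len(P)
E
python3 - <<'E'
from h import *
for c in("scene","top"):
    p,W=cloud(c); m=np.array([.64,.048]); print(c,fitv(W,m,.007,.137,.166,.018),fitv(W,m,.02,.104,.126))
    print(rim([W],POT))
    for s in([.4506,.194],[.467,.3067],[.4868,.4134]): print(fitv(W,np.array(s),.007,.106,.135,.018),fitv(W,np.array(s),.02,.01,.09))
E
```

```text
scene (array([0.6412, 0.0497]), 68) (array([0.6408, 0.0496]), 147)
[0.63819367 0.04899486 0.06626245]
(array([0.4482, 0.1953]), 50) (array([0.448 , 0.1959]), 330)
(array([0.4651, 0.3077]), 48) (array([0.4651, 0.309 ]), 359)
(array([0.4848, 0.4152]), 49) (array([0.4845, 0.4153]), 353)
top (array([0.6421, 0.049 ]), 2) (array([0.6422, 0.0494]), 39)
[0.63754425 0.0514365  0.0647719 ]
(array([0.4494, 0.1958]), 18) (array([0.4495, 0.1956]), 97)
(array([0.4665, 0.309 ]), 30) (array([0.4664, 0.3087]), 162)
(array([0.4859, 0.4151]), 40) (array([0.4857, 0.4151]), 228)
```

carry_out([
  {"x": 0,"y": -3,"z": -7,"roll": 0},
  {"x": 0,"y": 0,"z": 0,"roll": 0},
  {"x": 0,"y": 0,"z": 0,"roll": 0},
  {"x": 0,"y": 0,"z": 0,"roll": 0},
])

```text
clock: 25.57
tcp_pos: [0.6496, 0.0127, 0.3499]
tool_rot: [-0.624, -0.289, 0.664, -0.294]
wrist_force: [0.5, 0.7, -2.2]
grip_width: 0.138
```

```bash
python3 - <<'E'
from h import *
show(); held()
E
```

```text
t 25.5667 grasp [0.6459 0.0104 0.2716] 
R
 [[-0.047  0.751 -0.659]
 [-0.03  -0.66  -0.75 ]
 [-0.998 -0.016  0.054]] w 12.971976201047404 F [ 0.5  0.7 -2.2] q [ 0.08  0.39 -0.28  1.57  0.13  1.26 -0.95]
n 661 axis@grip [0.6412 0.0053] g [0.6459 0.0104 0.2716] lean/m [-0.014  0.013] foot [0.6394 0.0069] zmin 0.1467 rms 0.002
```

carry_out([
  {"x": 10,"y": 0.2,"z": -0.6,"roll": 0},
  {"x": 14,"y": 0.2,"z": -0.8,"roll": 0},
  {"x": 14,"y": 0.2,"z": -0.8,"roll": 0},
  {"x": 14,"y": 0.2,"z": -0.8,"roll": 0},
  {"x": 8,"y": 0.1,"z": -0.5,"roll": 0},
  {"x": 0,"y": 0,"z": 0,"roll": 0},
])

```text
clock: 26.12
tcp_pos: [0.6496, 0.0126, 0.2849]
tool_rot: [-0.625, -0.288, 0.663, -0.294]
wrist_force: [0.0, 0.4, -2.7]
grip_width: 0.142
```

```bash
python3 - <<'E'
from h import *
show(); held(); print(to_tool([.6459,.0104,.158]))
E
```

```text
t 26.1167 grasp [0.646  0.0103 0.2067] 
R
 [[-0.046  0.751 -0.659]
 [-0.03  -0.66  -0.75 ]
 [-0.998 -0.015  0.053]] w 13.324062528716079 F [ 0.   0.4 -2.7] q [ 0.08  0.44 -0.27  1.64  0.15  1.14 -0.97]
n 556 axis@grip [0.6396 0.0022] g [0.646  0.0103 0.2067] lean/m [0.024 0.08 ] foot [0.6426 0.0125] zmin 0.105 rms 0.004
[49.2936446   0.50519932 -2.57095904]
```

carry_out([
  {"x": 10,"y": 0.1,"z": -0.5,"roll": 0},
  {"x": 12,"y": 0.2,"z": -0.6,"roll": 0},
  {"x": 12,"y": 0.2,"z": -0.6,"roll": 0},
  {"x": 7,"y": 0,"z": -0.4,"roll": 0},
  {"x": 4,"y": 0,"z": 0,"roll": 0},
  {"x": 3,"y": 0,"z": 0,"roll": 0},
  {"x": 0,"y": 0,"z": 0,"roll": 0},
])

```text
clock: 26.75
tcp_pos: [0.6505, 0.0128, 0.2353]
tool_rot: [-0.626, -0.288, 0.662, -0.295]
wrist_force: [-2.3, 0.6, 2.8]
grip_width: 0.14
```

```bash
python3 - <<'E'
from h import *
show(); p,W=cloud("scene"); print(fitv(W,np.array([.64,.0496]),.02,.104,.126,.024),fitv(W,np.array([.64,.007]),.02,.104,.126,.024),np.nanmax(W[(abs(W[...,0]-.64)<.02)&(abs(W[...,1]-.007)<.02)&(W[...,2]<.135)][:,2]))
E
```

```text
t 26.75 grasp [0.6472 0.0105 0.157 ] 
R
 [[-0.042  0.751 -0.659]
 [-0.029 -0.66  -0.75 ]
 [-0.999 -0.012  0.05 ]] w 13.138570378970005 F [-2.3  0.6  2.8] q [ 0.07  0.48 -0.27  1.68  0.17  1.05 -0.98]
(array([0.6411, 0.0493]), 125) (array([0.6419, 0.0065]), 139) 0.1347314757501953
```

carry_out([
  {"x": 0,"y": 0,"z": 0,"roll": 0},
  {"x": 0,"y": 0,"z": 0,"roll": 0},
  {"x": 0,"y": 0,"z": 0,"roll": 0},
  {"x": -15,"y": 0,"z": 1,"roll": 0},
  {"x": -25,"y": 0,"z": 1,"roll": 0},
  {"x": -22,"y": 0,"z": 1,"roll": 0},
  {"x": -5,"y": 0,"z": 0,"roll": 0},
  {"x": 0,"y": 0,"z": 0,"roll": 0},
], fingers=30)

```text
clock: 27.47
tcp_pos: [0.6516, 0.0123, 0.3053]
tool_rot: [-0.626, -0.288, 0.662, -0.295]
wrist_force: [0.6, 1.0, -0.3]
grip_width: 0.32
```

```bash
python3 - <<'E'
from h import *
show(); p,W=cloud("scene"); print(fitv(W,np.array([.64,.0496]),.02,.104,.126,.024),fitv(W,np.array([.64,.007]),.02,.104,.126,.024))
p,W=cloud("top"); print(fitv(W,np.array([.4493,.1957]),.02,.01,.09),*stems(W,p)); print(to_tool([.4493,.1957,.22]))
E
```

```text
t 27.4667 grasp [0.6484 0.01   0.227 ] 
R
 [[-0.041  0.751 -0.659]
 [-0.03  -0.661 -0.75 ]
 [-0.999 -0.011  0.05 ]] w 30.089251320623323 F [ 0.6  1.  -0.3] q [ 0.08  0.42 -0.28  1.62  0.14  1.17 -0.96]
(array([0.6409, 0.0497]), 129) (array([0.6409, 0.0068]), 155)
(array([0.4495, 0.1956]), 95) (array([0.4853, 0.4137]), 0.142, 73, array([0.4852, 0.4122])) (array([0.4661, 0.3078]), 0.142, 57, array([0.4656, 0.3065])) (array([0.449 , 0.1947]), 0.142, 47, array([0.4488, 0.1937]))
[   8.58125    -271.76558701   -8.73296179]
```

carry_out([
  {"x": 0,"y": -18,"z": 0,"roll": 0},
  {"x": 0,"y": -30,"z": -1,"roll": 0},
  {"x": 0,"y": -36,"z": -1,"roll": 0},
  {"x": 0,"y": -38,"z": -1,"roll": 0},
  {"x": 0,"y": -38,"z": -1,"roll": 0},
  {"x": 0,"y": -38,"z": -1,"roll": 0},
  {"x": 0,"y": -30,"z": -1,"roll": 0},
  {"x": 0,"y": -20,"z": -1,"roll": 0},
  {"x": 0,"y": -11,"z": -1,"roll": 0},
  {"x": 0,"y": -4,"z": 0,"roll": 0},
  {"x": 0,"y": 0,"z": 0,"roll": 0},
  {"x": 0,"y": 0,"z": 0,"roll": 0},
], fingers=50)

```text
clock: 28.57
tcp_pos: [0.4481, 0.1946, 0.2938]
tool_rot: [-0.621, -0.287, 0.668, -0.293]
wrist_force: [0.6, 0.2, 0.2]
grip_width: 0.529
```

```bash
python3 - <<'E'
from h import *
show(); p,W=cloud("scene"); print(fitv(W,np.array([.4493,.1957]),.02,.01,.09)); print(to_tool([.4493,.1957,.122]))
E
```

```text
t 28.5667 grasp [0.4436 0.1918 0.2156] 
R
 [[-0.057  0.748 -0.661]
 [-0.036 -0.663 -0.747]
 [-0.998 -0.019  0.064]] w 49.76643989662932 F [0.6 0.2 0.2] q [-0.16  0.19 -0.42  1.97  0.09  1.07 -1.35]
(array([0.4482, 0.1957]), 334)
[ 92.89423996   3.17660583 -12.76546258]
```

carry_out([
  {"x": 5,"y": 3,"z": -7,"roll": 0},
  {"x": 5,"y": 0,"z": 0,"roll": 0},
  {"x": 12,"y": 0.2,"z": -0.8,"roll": 0},
  {"x": 20,"y": 0.3,"z": -1.2,"roll": 0},
  {"x": 20,"y": 0.3,"z": -1.2,"roll": 0},
  {"x": 16,"y": 0.2,"z": -1,"roll": 0},
  {"x": 8,"y": 0,"z": -0.5,"roll": 0},
  {"x": 0,"y": 0,"z": 0,"roll": 0},
  {"x": 0,"y": 0,"z": 0,"roll": 0},
])

```text
clock: 29.37
tcp_pos: [0.4607, 0.1923, 0.1995]
tool_rot: [-0.622, -0.283, 0.67, -0.289]
wrist_force: [0.5, 0.9, 0.3]
grip_width: 0.532
```

```bash
python3 - <<'E'
from h import *
show(); print(to_tool([.4493,.1957,.122]))
E
```

```text
t 29.3667 grasp [0.4561 0.1895 0.1212] 
R
 [[-0.059  0.74  -0.67 ]
 [-0.035 -0.672 -0.74 ]
 [-0.998 -0.02   0.066]] w 49.980794403124385 F [0.5 0.9 0.3] q [-0.18  0.32 -0.4   2.03  0.16  0.88 -1.41]
[-0.57164928 -9.17200694  0.04201311]
```

carry_out([
  {"x": -2,"y": -8,"z": 0,"roll": 0},
  {"x": 0,"y": 0,"z": 0,"roll": 0},
])

```text
clock: 29.53
tcp_pos: [0.4552, 0.1981, 0.2025]
tool_rot: [-0.622, -0.283, 0.67, -0.289]
wrist_force: [-0.3, 0.2, 0.5]
grip_width: 0.534
```

carry_out([
  {"x": 0,"y": 0,"z": 0,"roll": 0},
  {"x": 0,"y": 0,"z": 0,"roll": 0},
  {"x": 0,"y": 0,"z": 0,"roll": 0},
  {"x": 0,"y": 0,"z": 0,"roll": 0},
  {"x": 0,"y": 0,"z": 0,"roll": 0},
  {"x": 0,"y": 0,"z": 0,"roll": 0},
], fingers=5)

```text
clock: 30.03
tcp_pos: [0.456, 0.1991, 0.2056]
tool_rot: [-0.624, -0.283, 0.668, -0.289]
wrist_force: [-0.5, 0.8, -0.1]
grip_width: 0.141
```

```bash
python3 - <<'E'
from h import *
show(); print(slot(210), to_tool([*slot(210),.30]))
E
```

```text
t 30.0333 grasp [0.4518 0.1965 0.1274] 
R
 [[-0.054  0.74  -0.671]
 [-0.033 -0.672 -0.739]
 [-0.998 -0.017  0.06 ]] w 13.268096190248482 F [-0.5  0.8 -0.1] q [-0.19  0.31 -0.41  2.03  0.15  0.89 -1.43]
[0.60242693 0.028     ] [-174.78769533  221.73048703   34.02278314]
```

carry_out([
  {"x": -20,"y": 0,"z": 1,"roll": 0},
  {"x": -35,"y": 0,"z": 2,"roll": 0},
  {"x": -38,"y": 0,"z": 2,"roll": 0},
  {"x": -35,"y": 0,"z": 2,"roll": 0},
  {"x": -20,"y": 5,"z": 2,"roll": 0},
  {"x": -10,"y": 12,"z": 2,"roll": 0},
  {"x": -4,"y": 22,"z": 3,"roll": 0},
  {"x": 0,"y": 30,"z": 4,"roll": 0},
  {"x": 0,"y": 32,"z": 4,"roll": 0},
  {"x": 0,"y": 32,"z": 4,"roll": 0},
  {"x": 0,"y": 30,"z": 3,"roll": 0},
  {"x": 0,"y": 22,"z": 2,"roll": 0},
  {"x": 0,"y": 14,"z": 1,"roll": 0},
  {"x": 0,"y": 6,"z": 1,"roll": 0},
  {"x": 0,"y": 0,"z": 0,"roll": 0},
  {"x": 0,"y": 0,"z": 0,"roll": 0},
])

```text
clock: 31.37
tcp_pos: [0.5962, 0.0354, 0.3688]
tool_rot: [-0.62, -0.285, 0.671, -0.29]
wrist_force: [-0.1, -0.3, -2.8]
grip_width: 0.143
```

```bash
python3 - <<'E'
from h import *
show(); held(.13)
E
```

```text
t 31.3667 grasp [0.5913 0.0325 0.2906] 
R
 [[-0.063  0.743 -0.666]
 [-0.036 -0.669 -0.743]
 [-0.997 -0.023  0.069]] w 13.416843914908082 F [-0.1 -0.3 -2.8] q [ 0.05  0.29 -0.28  1.65  0.11  1.28 -0.99]
n 627 axis@grip [0.5893 0.0301] g [0.5913 0.0325 0.2906] lean/m [-0.026  0.014] foot [0.5859 0.032 ] zmin 0.1638 rms 0.0016
```

carry_out([
  {"x": 3,"y": 8,"z": -5,"roll": 0},
  {"x": 3,"y": 6,"z": -3,"roll": 0},
  {"x": 2,"y": 0,"z": 0,"roll": 0},
  {"x": 0,"y": 0,"z": 0,"roll": 0},
  {"x": 0,"y": 0,"z": 0,"roll": 0},
])

```text
clock: 31.83
tcp_pos: [0.6113, 0.036, 0.3596]
tool_rot: [-0.619, -0.287, 0.67, -0.292]
wrist_force: [0.0, 0.4, -3.6]
grip_width: 0.137
```

```bash
python3 - <<'E'
from h import *
show(); held(.13)
E
```

```text
t 31.8333 grasp [0.6064 0.0332 0.2814] 
R
 [[-0.062  0.747 -0.662]
 [-0.036 -0.664 -0.747]
 [-0.997 -0.023  0.068]] w 12.88356618093268 F [ 0.   0.4 -3.6] q [ 0.04  0.32 -0.28  1.63  0.11  1.27 -0.99]
n 639 axis@grip [0.6042 0.0309] g [0.6064 0.0332 0.2814] lean/m [-0.022  0.013] foot [0.6013 0.0325] zmin 0.1544 rms 0.0018
```

carry_out([
  {"x": 3,"y": 4,"z": 2,"roll": 0},
  {"x": 3,"y": 0,"z": 0,"roll": 0},
  {"x": 0,"y": 0,"z": 0,"roll": 0},
  {"x": 0,"y": 0,"z": 0,"roll": 0},
])

```text
clock: 32.22
tcp_pos: [0.6123, 0.0313, 0.3533]
tool_rot: [-0.619, -0.287, 0.67, -0.292]
wrist_force: [-0.6, 0.4, -3.9]
grip_width: 0.14
```

```bash
python3 - <<'E'
from h import *
show(); held(.13)
E
```

```text
t 32.2167 grasp [0.6074 0.0285 0.2751] 
R
 [[-0.062  0.747 -0.662]
 [-0.036 -0.664 -0.747]
 [-0.997 -0.023  0.068]] w 13.129173137628408 F [-0.6  0.4 -3.9] q [ 0.05  0.33 -0.28  1.64  0.12  1.26 -0.98]
n 605 axis@grip [0.6054 0.0264] g [0.6074 0.0285 0.2751] lean/m [-0.024  0.012] foot [0.6022 0.0279] zmin 0.1484 rms 0.0015
```

carry_out([
  {"x": 10,"y": 0.2,"z": -0.7,"roll": 0},
  {"x": 14,"y": 0.3,"z": -1,"roll": 0},
  {"x": 14,"y": 0.3,"z": -1,"roll": 0},
  {"x": 14,"y": 0.3,"z": -1,"roll": 0},
  {"x": 14,"y": 0.3,"z": -1,"roll": 0},
  {"x": 14,"y": 0.3,"z": -1,"roll": 0},
  {"x": 12,"y": 0.3,"z": -0.8,"roll": 0},
  {"x": 6,"y": 0,"z": -0.4,"roll": 0},
  {"x": 0,"y": 0,"z": 0,"roll": 0},
])

```text
clock: 33.02
tcp_pos: [0.6117, 0.0319, 0.2472]
tool_rot: [-0.62, -0.287, 0.669, -0.292]
wrist_force: [-0.8, -0.8, -4.3]
grip_width: 0.149
```

```bash
python3 - <<'E'
from h import *
show(); print(to_tool([.6074,.0285,.158]))
E
```

```text
t 33.0167 grasp [0.6069 0.0292 0.169 ] 
R
 [[-0.061  0.747 -0.661]
 [-0.035 -0.664 -0.747]
 [-0.998 -0.022  0.067]] w 13.969957251308253 F [-0.8 -0.8 -4.3] q [ 0.04  0.42 -0.27  1.75  0.15  1.06 -1.02]
[10.95092984  1.06526958 -0.56792444]
```

carry_out([
  {"x": 5,"y": 0,"z": -0.3,"roll": 0},
  {"x": 4,"y": 0,"z": -0.2,"roll": 0},
  {"x": 3,"y": 0,"z": 0,"roll": 0},
  {"x": 0,"y": 0,"z": 0,"roll": 0},
])

```text
clock: 33.35
tcp_pos: [0.6122, 0.0321, 0.2358]
tool_rot: [-0.621, -0.287, 0.668, -0.293]
wrist_force: [-0.1, 0.9, -4.0]
grip_width: 0.143
```

```bash
python3 - <<'E'
from h import *
show(); p,W=cloud("scene"); print([fitv(W,np.array(c),.02,.104,.126,.024) for c in([.641,.0496],[.641,.007],[.603,.028])])
E
```

```text
t 33.35 grasp [0.6076 0.0294 0.1576] 
R
 [[-0.058  0.747 -0.662]
 [-0.035 -0.664 -0.747]
 [-0.998 -0.021  0.065]] w 13.463101450892458 F [-0.1  0.9 -4. ] q [ 0.04  0.43 -0.27  1.76  0.15  1.03 -1.02]
[(array([0.6409, 0.0493]), 127), (array([0.6406, 0.0067]), 152), (array([0.6045, 0.0279]), 15)]
```

Not yet touching the floor; a little lower, then release.

carry_out([
  {"x": 3,"y": 0,"z": 0,"roll": 0},
  {"x": 3,"y": 0,"z": 0,"roll": 0},
  {"x": 0,"y": 0,"z": 0,"roll": 0},
])

```text
clock: 33.65
tcp_pos: [0.6144, 0.0333, 0.236]
tool_rot: [-0.624, -0.286, 0.665, -0.293]
wrist_force: [-0.6, 0.9, -4.5]
grip_width: 0.145
```

carry_out([
  {"x": 0,"y": 0,"z": 0,"roll": 0},
  {"x": 0,"y": 0,"z": 0,"roll": 0},
  {"x": 0,"y": 0,"z": 0,"roll": 0},
  {"x": -15,"y": 0,"z": 1,"roll": 0},
  {"x": -25,"y": 0,"z": 1,"roll": 0},
  {"x": -22,"y": 0,"z": 1,"roll": 0},
  {"x": -5,"y": 0,"z": 0,"roll": 0},
  {"x": 0,"y": 0,"z": 0,"roll": 0},
], fingers=30)

```text
clock: 34.32
tcp_pos: [0.6159, 0.0329, 0.3055]
tool_rot: [-0.624, -0.286, 0.666, -0.293]
wrist_force: [-0.1, -0.1, 0.2]
grip_width: 0.319
```

```bash
python3 - <<'E'
from h import *
show(); p,W=cloud("scene"); print([fitv(W,np.array(c),.02,.104,.126,.024) for c in([.641,.0496],[.641,.007],[.603,.028])],stems(W,p))
for s in([.4658,.3087],[.4855,.4152]): print(fitv(W,np.array(s),.02,.01,.09))
p,W=cloud("top")
for s in([.4658,.3087],[.4855,.4152]): print(fitv(W,np.array(s),.02,.01,.09))
print(to_tool([.4656,.3088,.22]))
E
```

```text
t 34.3167 grasp [0.612  0.0302 0.2272] 
R
 [[-0.05   0.748 -0.662]
 [-0.034 -0.664 -0.747]
 [-0.998 -0.015  0.058]] w 29.98235441182127 F [-0.1 -0.1  0.2] q [ 0.04  0.37 -0.27  1.69  0.13  1.15 -1.  ]
[(array([0.6409, 0.0495]), 134), (array([0.6408, 0.0066]), 158), (array([0.605 , 0.0293]), 13)] [(array([0.487 , 0.4137]), 0.142, 65, array([0.4878, 0.4123])), (array([0.4685, 0.3071]), 0.141, 47, array([0.4698, 0.3069])), (array([0.6316, 0.0263]), 0.17, 644, array([0.6424, 0.0211]))]
(array([0.465 , 0.3087]), 357)
(array([0.4843, 0.4153]), 350)
(array([0.4664, 0.3087]), 163)
(array([0.4857, 0.4151]), 227)
[   3.90015111 -293.97645133 -111.87787937]
```

carry_out([
  {"x": 0,"y": -17,"z": -6,"roll": 0},
  {"x": 0,"y": -28,"z": -11,"roll": 0},
  {"x": 0,"y": -35,"z": -13,"roll": 0},
  {"x": 0,"y": -36,"z": -14,"roll": 0},
  {"x": 0,"y": -36,"z": -14,"roll": 0},
  {"x": 0,"y": -36,"z": -14,"roll": 0},
  {"x": 0,"y": -36,"z": -14,"roll": 0},
  {"x": 0,"y": -28,"z": -12,"roll": 0},
  {"x": 0,"y": -20,"z": -8,"roll": 0},
  {"x": 0,"y": -10,"z": -4,"roll": 0},
  {"x": 0,"y": -4,"z": -2,"roll": 0},
  {"x": 0,"y": 0,"z": 0,"roll": 0},
  {"x": 0,"y": 0,"z": 0,"roll": 0},
], fingers=50)

```text
clock: 35.5
tcp_pos: [0.4669, 0.3119, 0.2858]
tool_rot: [-0.617, -0.284, 0.673, -0.292]
wrist_force: [-0.1, -0.0, -0.3]
grip_width: 0.53
```

```bash
python3 - <<'E'
from h import *
show(); p,W=cloud("scene"); print(fitv(W,np.array([.4656,.3088]),.02,.01,.09)); print(to_tool([.4656,.3088,.122]))
E
```

```text
t 35.5 grasp [0.4615 0.3086 0.2077] 
R
 [[-0.069  0.743 -0.665]
 [-0.042 -0.668 -0.743]
 [-0.997 -0.023  0.077]] w 49.8102692599154 F [-0.1 -0.  -0.3] q [-0.35  0.32 -0.43  1.81  0.13  1.11 -1.56]
(array([0.4653, 0.3089]), 358)
[85.07854431  4.48011672 -9.62107142]
```

carry_out([
  {"x": 5,"y": 1,"z": -3,"roll": 0},
  {"x": 12,"y": 0.3,"z": -1,"roll": 0},
  {"x": 20,"y": 0.5,"z": -1.5,"roll": 0},
  {"x": 20,"y": 0.5,"z": -1.5,"roll": 0},
  {"x": 15,"y": 0.3,"z": -1,"roll": 0},
  {"x": 8,"y": 0,"z": -0.6,"roll": 0},
  {"x": 0,"y": 0,"z": 0,"roll": 0},
  {"x": 0,"y": 0,"z": 0,"roll": 0},
])

```text
clock: 36.22
tcp_pos: [0.4744, 0.3049, 0.1975]
tool_rot: [-0.619, -0.279, 0.675, -0.288]
wrist_force: [0.1, -0.4, 0.3]
grip_width: 0.531
```

```bash
python3 - <<'E'
from h import *
show(); print(to_tool([.4656,.3088,.124]))
E
```

```text
t 36.2167 grasp [0.469  0.3014 0.1193] 
R
 [[-0.068  0.735 -0.675]
 [-0.044 -0.678 -0.734]
 [-0.997 -0.021  0.079]] w 49.953075969814556 F [ 0.1 -0.4  0.3] q [-0.36  0.43 -0.4   1.88  0.18  0.95 -1.6 ]
[-4.751678   -7.61040495 -2.74235304]
```

carry_out([
  {"x": -4,"y": -7,"z": -2,"roll": 0},
  {"x": 0,"y": 0,"z": 0,"roll": 0},
])

```text
clock: 36.38
tcp_pos: [0.4711, 0.3114, 0.2024]
tool_rot: [-0.619, -0.279, 0.675, -0.288]
wrist_force: [-0.2, 0.4, 1.7]
grip_width: 0.529
```

carry_out([
  {"x": 0,"y": 0,"z": 0,"roll": 0},
  {"x": 0,"y": 0,"z": 0,"roll": 0},
  {"x": 0,"y": 0,"z": 0,"roll": 0},
  {"x": 0,"y": 0,"z": 0,"roll": 0},
  {"x": 0,"y": 0,"z": 0,"roll": 0},
  {"x": 0,"y": 0,"z": 0,"roll": 0},
], fingers=5)

```text
clock: 36.88
tcp_pos: [0.4719, 0.3128, 0.2055]
tool_rot: [-0.621, -0.279, 0.674, -0.288]
wrist_force: [1.7, -2.0, 0.4]
grip_width: 0.146
```

```bash
python3 - <<'E'
from h import *
show(); print(slot(150), to_tool([.604,.072,.30]))
E
```

```text
t 36.8833 grasp [0.4669 0.3096 0.1273] 
R
 [[-0.064  0.735 -0.675]
 [-0.041 -0.678 -0.734]
 [-0.997 -0.019  0.073]] w 13.700857381785168 F [ 1.7 -2.   0.4] q [-0.37  0.42 -0.41  1.88  0.18  0.96 -1.61]
[0.60242693 0.07      ] [-171.13137228  258.57673651   94.32607804]
```

carry_out([
  {"x": -20,"y": 0,"z": 1,"roll": 0},
  {"x": -35,"y": 0,"z": 2,"roll": 0},
  {"x": -38,"y": 0,"z": 2,"roll": 0},
  {"x": -35,"y": 0,"z": 2,"roll": 0},
  {"x": -20,"y": 5,"z": 3,"roll": 0},
  {"x": -10,"y": 14,"z": 5,"roll": 0},
  {"x": -4,"y": 24,"z": 8,"roll": 0},
  {"x": 0,"y": 32,"z": 11,"roll": 0},
  {"x": 0,"y": 35,"z": 12,"roll": 0},
  {"x": 0,"y": 35,"z": 12,"roll": 0},
  {"x": 0,"y": 35,"z": 12,"roll": 0},
  {"x": 0,"y": 30,"z": 10,"roll": 0},
  {"x": 0,"y": 20,"z": 7,"roll": 0},
  {"x": 0,"y": 12,"z": 4,"roll": 0},
  {"x": 0,"y": 5,"z": 2,"roll": 0},
  {"x": 0,"y": 0,"z": 0,"roll": 0},
  {"x": 0,"y": 0,"z": 0,"roll": 0},
])

```text
clock: 38.3
tcp_pos: [0.6024, 0.0739, 0.3716]
tool_rot: [-0.616, -0.281, 0.677, -0.29]
wrist_force: [-0.3, 0.9, -2.9]
grip_width: 0.14
```

```bash
python3 - <<'E'
from h import *
show(); held(.13)
p,W=cloud("scene"); print([fitv(W,np.array(c),r,a,b,w) for c in([.641,.0496],[.641,.007],[.605,.028]) for r,a,b,w in((.02,.104,.126,.024),(.007,.138,.167,.018))])
p,W=cloud("top"); print([fitv(W,np.array(c),r,a,b,w) for c in([.641,.0496],[.641,.007],[.605,.028]) for r,a,b,w in((.02,.104,.126,.024),(.007,.138,.167,.018))])
E
```

```text
t 38.3 grasp [0.5966 0.0704 0.2935] 
R
 [[-0.074  0.738 -0.67 ]
 [-0.045 -0.674 -0.738]
 [-0.996 -0.024  0.083]] w 13.18298677721053 F [-0.3  0.9 -2.9] q [-0.02  0.31 -0.28  1.62  0.11  1.3  -1.06]
n 623 axis@grip [0.5953 0.0694] g [0.5966 0.0704 0.2935] lean/m [-0.021  0.008] foot [0.5927 0.0705] zmin 0.1666 rms 0.0016
[(array([0.6409, 0.0496]), 130), (array([0.6411, 0.0496]), 68), (array([0.6411, 0.0062]), 154), (array([0.6404, 0.0063]), 75), (array([0.6061, 0.0294]), 15), (array([0.6055, 0.0292]), 38)]
[(array([0.641 , 0.0496]), 0), (array([0.641 , 0.0496]), 0), (array([0.641, 0.007]), 0), (array([0.641, 0.007]), 0), (array([0.605, 0.028]), 0), (array([0.605, 0.028]), 0)]
```

carry_out([
  {"x": 3,"y": 6,"z": -9,"roll": 0},
  {"x": 3,"y": 0,"z": 0,"roll": 0},
  {"x": 2,"y": 0,"z": 0,"roll": 0},
  {"x": 0,"y": 0,"z": 0,"roll": 0},
  {"x": 0,"y": 0,"z": 0,"roll": 0},
])

```text
clock: 38.87
tcp_pos: [0.6119, 0.0814, 0.3625]
tool_rot: [-0.615, -0.284, 0.675, -0.292]
wrist_force: [-0.1, -1.1, -3.0]
grip_width: 0.139
```

```bash
python3 - <<'E'
from h import *
show(); held(.13)
E
```

```text
t 38.8667 grasp [0.6062 0.0779 0.2844] 
R
 [[-0.073  0.743 -0.665]
 [-0.045 -0.668 -0.743]
 [-0.996 -0.024  0.082]] w 13.092429715037046 F [-0.1 -1.1 -3. ] q [-0.03  0.34 -0.28  1.61  0.12  1.29 -1.07]
n 622 axis@grip [0.6051 0.0763] g [0.6062 0.0779 0.2844] lean/m [-0.022  0.014] foot [0.6022 0.0782] zmin 0.1577 rms 0.0015
```

carry_out([
  {"x": 3,"y": 4,"z": 3,"roll": 0},
  {"x": 2,"y": 0,"z": 0,"roll": 0},
  {"x": 0,"y": 0,"z": 0,"roll": 0},
  {"x": 0,"y": 0,"z": 0,"roll": 0},
])

```text
clock: 39.25
tcp_pos: [0.6124, 0.0753, 0.3574]
tool_rot: [-0.615, -0.284, 0.675, -0.292]
wrist_force: [0.8, 0.7, -4.3]
grip_width: 0.138
```

```bash
python3 - <<'E'
from h import *
show(); held(.13)
E
```

```text
t 39.25 grasp [0.6067 0.0718 0.2793] 
R
 [[-0.073  0.743 -0.665]
 [-0.045 -0.669 -0.742]
 [-0.996 -0.024  0.082]] w 12.98229523622692 F [ 0.8  0.7 -4.3] q [-0.02  0.34 -0.28  1.62  0.12  1.28 -1.06]
n 605 axis@grip [0.6061 0.0708] g [0.6067 0.0718 0.2793] lean/m [-0.03   0.009] foot [0.6023 0.072 ] zmin 0.1535 rms 0.0016
```

carry_out([
  {"x": 10,"y": 0.2,"z": -0.8,"roll": 0},
  {"x": 14,"y": 0.3,"z": -1.2,"roll": 0},
  {"x": 14,"y": 0.3,"z": -1.2,"roll": 0},
  {"x": 14,"y": 0.3,"z": -1.2,"roll": 0},
  {"x": 14,"y": 0.3,"z": -1.2,"roll": 0},
  {"x": 14,"y": 0.3,"z": -1.2,"roll": 0},
  {"x": 14,"y": 0.3,"z": -1.2,"roll": 0},
  {"x": 10,"y": 0.2,"z": -0.8,"roll": 0},
  {"x": 5,"y": 0,"z": -0.4,"roll": 0},
  {"x": 0,"y": 0,"z": 0,"roll": 0},
])

```text
clock: 40.13
tcp_pos: [0.6116, 0.076, 0.2389]
tool_rot: [-0.616, -0.284, 0.675, -0.292]
wrist_force: [-0.7, 0.1, -4.1]
grip_width: 0.146
```

```bash
python3 - <<'E'
from h import *
show(); print(to_tool([.6067,.0718,.158]))
E
```

```text
t 40.1333 grasp [0.6059 0.0726 0.1608] 
R
 [[-0.072  0.743 -0.665]
 [-0.044 -0.669 -0.742]
 [-0.996 -0.024  0.081]] w 13.763773805977086 F [-0.7  0.1 -4.1] q [-0.03  0.44 -0.27  1.74  0.16  1.06 -1.1 ]
[ 2.75429232  1.17742267 -0.14868374]
```

carry_out([
  {"x": 3,"y": 0,"z": 0,"roll": 0},
  {"x": 3,"y": 0,"z": 0,"roll": 0},
  {"x": 3,"y": 0,"z": 0,"roll": 0},
  {"x": 0,"y": 0,"z": 0,"roll": 0},
])

```text
clock: 40.47
tcp_pos: [0.614, 0.0771, 0.2366]
tool_rot: [-0.619, -0.283, 0.672, -0.292]
wrist_force: [1.0, -0.5, -3.8]
grip_width: 0.149
```

```bash
python3 - <<'E'
from h import *
show(); p,W=cloud("scene"); m=(np.hypot(W[...,0]-.6055,W[...,1]-.0715)<.02)&(W[...,2]<.14)&(W[...,2]>.105); print(m.sum(),np.percentile(W[m][:,2],[50,90,99]))
m=(np.hypot(W[...,0]-.641,W[...,1]-.0496)<.02)&(W[...,2]<.14)&(W[...,2]>.105); print(m.sum(),np.percentile(W[m][:,2],[50,90,99]))
E
```

```text
t 40.4667 grasp [0.6091 0.0738 0.1584] 
R
 [[-0.062  0.743 -0.666]
 [-0.042 -0.669 -0.742]
 [-0.997 -0.018  0.073]] w 13.977869464064673 F [ 1.  -0.5 -3.8] q [-0.03  0.44 -0.27  1.74  0.16  1.05 -1.1 ]
66 [0.13104543 0.13290074 0.13389581]
185 [0.12844561 0.13292692 0.13948338]
```

carry_out([
  {"x": 0,"y": 0,"z": 0,"roll": 0},
  {"x": 0,"y": 0,"z": 0,"roll": 0},
  {"x": 0,"y": 0,"z": 0,"roll": 0},
  {"x": -15,"y": 0,"z": 1,"roll": 0},
  {"x": -25,"y": 0,"z": 1,"roll": 0},
  {"x": -22,"y": 0,"z": 1,"roll": 0},
  {"x": -5,"y": 0,"z": 0,"roll": 0},
  {"x": 0,"y": 0,"z": 0,"roll": 0},
], fingers=30)

```text
clock: 41.18
tcp_pos: [0.6166, 0.0774, 0.307]
tool_rot: [-0.62, -0.283, 0.671, -0.292]
wrist_force: [-0.4, 0.3, -1.6]
grip_width: 0.317
```

```bash
python3 - <<'E'
from h import *
show(); p,W=cloud("scene"); print([fitv(W,np.array(c),.02,.104,.126,.024) for c in([.641,.0496],[.641,.007],[.605,.028],[.604,.072])],stems(W,p)[-2:])
for s in([.4855,.4152],): print(fitv(W,np.array(s),.02,.01,.09))
print(to_tool([.4850,.4152,.22]))
E
```

```text
t 41.1833 grasp [0.6118 0.0742 0.2288] 
R
 [[-0.061  0.743 -0.666]
 [-0.042 -0.669 -0.742]
 [-0.997 -0.017  0.072]] w 29.824477074489895 F [-0.4  0.3 -1.6] q [-0.03  0.38 -0.28  1.67  0.13  1.18 -1.08]
[(array([0.6408, 0.0496]), 133), (array([0.641 , 0.0067]), 153), (array([0.6069, 0.0288]), 15), (array([0.6045, 0.0731]), 16)] [(array([0.4866, 0.4134]), 0.141, 64, array([0.4883, 0.4119])), (array([0.6271, 0.0368]), 0.17, 772, array([0.6376, 0.0291]))]
(array([0.4845, 0.4152]), 347)
[   1.8215423  -322.16518459 -169.34932998]
```

carry_out([
  {"x": 0,"y": -17,"z": -9,"roll": 0},
  {"x": 0,"y": -28,"z": -15,"roll": 0},
  {"x": 0,"y": -35,"z": -19,"roll": 0},
  {"x": 0,"y": -36,"z": -19,"roll": 0},
  {"x": 0,"y": -36,"z": -19,"roll": 0},
  {"x": 0,"y": -36,"z": -19,"roll": 0},
  {"x": 0,"y": -36,"z": -19,"roll": 0},
  {"x": 0,"y": -33,"z": -17,"roll": 0},
  {"x": 0,"y": -26,"z": -14,"roll": 0},
  {"x": 0,"y": -18,"z": -9,"roll": 0},
  {"x": 0,"y": -9,"z": -4,"roll": 0},
  {"x": 0,"y": -4,"z": -2,"roll": 0},
  {"x": 0,"y": 0,"z": 0,"roll": 0},
  {"x": 0,"y": 0,"z": 0,"roll": 0},
], fingers=50)

```text
clock: 42.4
tcp_pos: [0.4859, 0.4176, 0.2821]
tool_rot: [-0.614, -0.279, 0.678, -0.291]
wrist_force: [0.2, -0.1, -0.2]
grip_width: 0.533
```

```bash
python3 - <<'E'
from h import *
show(); p,W=cloud("scene"); print(fitv(W,np.array([.485,.4152]),.02,.01,.09)); print(to_tool([.485,.4152,.124]))
E
```

```text
t 42.4 grasp [0.48   0.4135 0.204 ] 
R
 [[-0.076  0.738 -0.67 ]
 [-0.052 -0.674 -0.737]
 [-0.996 -0.021  0.09 ]] w 50.08350381189907 F [ 0.2 -0.1 -0.2] q [-0.51  0.46 -0.4   1.63  0.16  1.18 -1.69]
(array([0.4842, 0.4154]), 355)
[ 79.26549157   3.82744254 -11.93889919]
```

carry_out([
  {"x": 5,"y": -3,"z": -4,"roll": 0},
  {"x": 12,"y": 0.3,"z": -1,"roll": 0},
  {"x": 18,"y": 0.5,"z": -1.7,"roll": 0},
  {"x": 18,"y": 0.5,"z": -1.7,"roll": 0},
  {"x": 12,"y": 0.3,"z": -1.1,"roll": 0},
  {"x": 6,"y": 0,"z": -0.6,"roll": 0},
  {"x": 0,"y": 0,"z": 0,"roll": 0},
  {"x": 0,"y": 0,"z": 0,"roll": 0},
])

```text
clock: 43.12
tcp_pos: [0.4915, 0.4152, 0.2043]
tool_rot: [-0.616, -0.275, 0.679, -0.289]
wrist_force: [-0.1, 1.1, -0.3]
grip_width: 0.529
```

```bash
python3 - <<'E'
from h import *
show(); print(to_tool([.485,.4152,.124]))
E
```

```text
t 43.1167 grasp [0.4856 0.411  0.1262] 
R
 [[-0.074  0.731 -0.679]
 [-0.053 -0.682 -0.729]
 [-0.996 -0.018  0.09 ]] w 49.76282372358779 F [-0.1  1.1 -0.3] q [-0.51  0.54 -0.38  1.69  0.2   1.05 -1.72]
[ 2.00532795 -3.28547196 -2.8235959 ]
```

carry_out([
  {"x": 0,"y": -3,"z": -3,"roll": 0},
  {"x": 0,"y": 0,"z": 0,"roll": 0},
])

```text
clock: 43.28
tcp_pos: [0.4918, 0.4198, 0.2049]
tool_rot: [-0.616, -0.275, 0.679, -0.288]
wrist_force: [-0.2, -0.7, -0.4]
grip_width: 0.531
```

carry_out([
  {"x": 0,"y": 0,"z": 0,"roll": 0},
  {"x": 0,"y": 0,"z": 0,"roll": 0},
  {"x": 0,"y": 0,"z": 0,"roll": 0},
  {"x": 0,"y": 0,"z": 0,"roll": 0},
  {"x": 0,"y": 0,"z": 0,"roll": 0},
  {"x": 0,"y": 0,"z": 0,"roll": 0},
], fingers=5)

```text
clock: 43.78
tcp_pos: [0.4922, 0.421, 0.2076]
tool_rot: [-0.618, -0.275, 0.678, -0.288]
wrist_force: [1.9, -2.4, -0.5]
grip_width: 0.148
```

```bash
python3 - <<'E'
from h import *
show(); print(slot(90), to_tool([.640,.098,.30]))
E
```

```text
t 43.7833 grasp [0.4867 0.4171 0.1295] 
R
 [[-0.071  0.731 -0.679]
 [-0.05  -0.682 -0.729]
 [-0.996 -0.017  0.085]] w 13.875219804255417 F [ 1.9 -2.4 -0.5] q [-0.52  0.54 -0.38  1.68  0.2   1.05 -1.72]
[0.6388 0.091 ] [-164.67821998  326.77618997  143.15043562]
```

carry_out([
  {"x": -20,"y": 0,"z": 1,"roll": 0},
  {"x": -35,"y": 0,"z": 3,"roll": 0},
  {"x": -38,"y": 0,"z": 3,"roll": 0},
  {"x": -35,"y": 0,"z": 3,"roll": 0},
  {"x": -20,"y": 6,"z": 4,"roll": 0},
  {"x": -8,"y": 16,"z": 6,"roll": 0},
  {"x": 0,"y": 28,"z": 12,"roll": 0},
  {"x": 0,"y": 35,"z": 15,"roll": 0},
  {"x": 0,"y": 37,"z": 16,"roll": 0},
  {"x": 0,"y": 37,"z": 16,"roll": 0},
  {"x": 0,"y": 37,"z": 16,"roll": 0},
  {"x": 0,"y": 37,"z": 16,"roll": 0},
  {"x": 0,"y": 34,"z": 14,"roll": 0},
  {"x": 0,"y": 24,"z": 10,"roll": 0},
  {"x": 0,"y": 15,"z": 6,"roll": 0},
  {"x": 0,"y": 7,"z": 3,"roll": 0},
  {"x": 0,"y": 3,"z": 1,"roll": 0},
  {"x": 0,"y": 0,"z": 0,"roll": 0},
  {"x": 0,"y": 0,"z": 0,"roll": 0},
])

```text
clock: 45.37
tcp_pos: [0.6379, 0.0941, 0.3721]
tool_rot: [-0.613, -0.277, 0.681, -0.29]
wrist_force: [-0.6, 0.1, -3.9]
grip_width: 0.139
```

```bash
python3 - <<'E'
from h import *
show(); held(.131)
p,W=cloud("scene"); print([fitv(W,np.array(c),r,a,b,w) for c in([.641,.0496],[.604,.073],[.605,.028]) for r,a,b,w in((.02,.104,.126,.024),(.007,.138,.167,.018))])
E
```

```text
t 45.3667 grasp [0.6317 0.0898 0.2941] 
R
 [[-0.08   0.735 -0.674]
 [-0.055 -0.678 -0.733]
 [-0.995 -0.022  0.094]] w 13.05119566549524 F [-0.6  0.1 -3.9] q [-0.06  0.38 -0.27  1.53  0.13  1.34 -1.1 ]
n 659 axis@grip [0.63   0.0876] g [0.6317 0.0898 0.2941] lean/m [-0.024  0.008] foot [0.6268 0.0887] zmin 0.1664 rms 0.0017
[(array([0.6409, 0.0494]), 134), (array([0.6405, 0.0494]), 69), (array([0.6043, 0.0744]), 17), (array([0.6044, 0.0735]), 39), (array([0.6061, 0.029 ]), 16), (array([0.6056, 0.0293]), 37)]
```

carry_out([
  {"x": 3,"y": 5,"z": -8,"roll": 0},
  {"x": 3,"y": 4,"z": -5,"roll": 0},
  {"x": 2,"y": 0,"z": 0,"roll": 0},
  {"x": 0,"y": 0,"z": 0,"roll": 0},
  {"x": 0,"y": 0,"z": 0,"roll": 0},
])

```text
clock: 45.88
tcp_pos: [0.6531, 0.1026, 0.3617]
tool_rot: [-0.612, -0.28, 0.679, -0.292]
wrist_force: [-0.1, 0.2, -2.4]
grip_width: 0.144
```

```bash
python3 - <<'E'
from h import *
show(); held(.131)
E
```

```text
t 45.8833 grasp [0.6469 0.0984 0.2837] 
R
 [[-0.08   0.74  -0.668]
 [-0.054 -0.673 -0.738]
 [-0.995 -0.023  0.094]] w 13.515965401591437 F [-0.1  0.2 -2.4] q [-0.07  0.42 -0.27  1.5   0.14  1.34 -1.1 ]
n 653 axis@grip [0.6451 0.0963] g [0.6469 0.0984 0.2837] lean/m [-0.023  0.009] foot [0.6421 0.0975] zmin 0.1557 rms 0.0015
```

carry_out([
  {"x": 3,"y": 3.5,"z": 3,"roll": 0},
  {"x": 2,"y": 0,"z": 0,"roll": 0},
  {"x": 0,"y": 0,"z": 0,"roll": 0},
  {"x": 0,"y": 0,"z": 0,"roll": 0},
])

```text
clock: 46.27
tcp_pos: [0.6529, 0.0969, 0.3566]
tool_rot: [-0.612, -0.28, 0.679, -0.292]
wrist_force: [0.5, 0.6, -2.5]
grip_width: 0.144
```

```bash
python3 - <<'E'
from h import *
show(); held(.131)
E
```

```text
t 46.2667 grasp [0.6466 0.0926 0.2786] 
R
 [[-0.08   0.739 -0.669]
 [-0.054 -0.673 -0.738]
 [-0.995 -0.023  0.094]] w 13.548928066212975 F [ 0.5  0.6 -2.5] q [-0.07  0.42 -0.27  1.51  0.14  1.33 -1.09]
n 648 axis@grip [0.6449 0.0905] g [0.6466 0.0926 0.2786] lean/m [-0.023  0.011] foot [0.6419 0.0919] zmin 0.1508 rms 0.0016
```

carry_out([
  {"x": 10,"y": 0.2,"z": -0.9,"roll": 0},
  {"x": 14,"y": 0.3,"z": -1.3,"roll": 0},
  {"x": 14,"y": 0.3,"z": -1.3,"roll": 0},
  {"x": 14,"y": 0.3,"z": -1.3,"roll": 0},
  {"x": 14,"y": 0.3,"z": -1.3,"roll": 0},
  {"x": 14,"y": 0.3,"z": -1.3,"roll": 0},
  {"x": 14,"y": 0.3,"z": -1.3,"roll": 0},
  {"x": 8,"y": 0.2,"z": -0.8,"roll": 0},
  {"x": 4,"y": 0,"z": -0.4,"roll": 0},
  {"x": 0,"y": 0,"z": 0,"roll": 0},
])

```text
clock: 47.15
tcp_pos: [0.652, 0.097, 0.2416]
tool_rot: [-0.613, -0.28, 0.679, -0.292]
wrist_force: [-0.8, 0.2, -2.4]
grip_width: 0.14
```

```bash
cat >> h.py <<'E'
def top_z(c,cam="scene"):
    W=cloud(cam)[1]; m=(np.hypot(W[...,0]-c[0],W[...,1]-c[1])<.02)&(W[...,2]<.14)&(W[...,2]>.105); return np.percentile(W[m][:,2],[50,90])
E
python3 - <<'E'
from h import *
show(); print(to_tool([.6466,.0926,.159]),top_z([.643,.0925]))
E
```

```text
t 47.15 grasp [0.6458 0.0928 0.1636] 
R
 [[-0.079  0.739 -0.669]
 [-0.053 -0.673 -0.738]
 [-0.995 -0.023  0.093]] w 13.14994518426526 F [-0.8  0.2 -2.4] q [-0.07  0.51 -0.26  1.63  0.17  1.12 -1.12]
[ 4.49892458  0.84516848 -0.79562399] [0.13216749 0.13504488]
```

carry_out([
  {"x": 3,"y": 0,"z": -0.3,"roll": 0},
  {"x": 3,"y": 0,"z": -0.2,"roll": 0},
  {"x": 2,"y": 0,"z": 0,"roll": 0},
  {"x": 0,"y": 0,"z": 0,"roll": 0},
])

```text
clock: 47.53
tcp_pos: [0.6539, 0.0977, 0.2386]
tool_rot: [-0.615, -0.279, 0.677, -0.292]
wrist_force: [-0.3, -0.4, -3.8]
grip_width: 0.146
```

```bash
python3 - <<'E'
from h import *
show(); print(top_z([.643,.0925]),top_z([.641,.0496]))
E
```

```text
t 47.5333 grasp [0.6482 0.0937 0.1605] 
R
 [[-0.072  0.739 -0.67 ]
 [-0.052 -0.673 -0.738]
 [-0.996 -0.018  0.087]] w 13.728763519543289 F [-0.3 -0.4 -3.8] q [-0.07  0.51 -0.26  1.63  0.17  1.11 -1.13]
[0.13055657 0.13339144] [0.12877238 0.1323956 ]
```

carry_out([
  {"x": 0,"y": 0,"z": 0,"roll": 0},
  {"x": 0,"y": 0,"z": 0,"roll": 0},
  {"x": 0,"y": 0,"z": 0,"roll": 0},
  {"x": -15,"y": 0,"z": 1,"roll": 0},
  {"x": -25,"y": 0,"z": 2,"roll": 0},
  {"x": -25,"y": 0,"z": 2,"roll": 0},
  {"x": -15,"y": 0,"z": 1,"roll": 0},
  {"x": 0,"y": 0,"z": 0,"roll": 0},
], fingers=30)

```text
clock: 48.3
tcp_pos: [0.6553, 0.0973, 0.3211]
tool_rot: [-0.615, -0.279, 0.677, -0.292]
wrist_force: [0.4, 0.7, 0.1]
grip_width: 0.32
```

```bash
python3 - <<'E'
from h import *
show()
for cam in("scene","top"):
    p,W=cloud(cam); cv2.imwrite(f"pics/{cam}6.png",p[:,:,::-1])
    print([fitv(W,np.array(c),r,a,b,w) for c in([.641,.0496],[.641,.007],[.605,.028],[.604,.073],[.642,.092]) for r,a,b,w in((.02,.104,.126,.024),(.007,.138,.167,.018))])
    h=cv2.cvtColor(p,cv2.COLOR_RGB2HSV); red=((h[...,0]<5)|(h[...,0]>175))&(h[...,1]>150)&(W[...,2]>.07)&(W[...,2]<.12)&(np.hypot(W[...,0]-.495,W[...,1]+.16)<.04)
    P=W[red]; b=least_squares(lambda c:np.linalg.norm(P-c,axis=1)-.013,P.mean(0)-[0,0,.008]).x; print("ball",b.round(4),len(P))
    Q=W[(np.hypot(W[...,0]-.49,W[...,1]+.12)<.06)&(W[...,2]>.02)&(W[...,2]<.029)]; print("block",cv2.minAreaRect((Q[:,:2]*1000).astype(np.float32)))
E
```

```text
t 48.3 grasp [0.6496 0.0932 0.243 ] 
R
 [[-0.073  0.739 -0.669]
 [-0.052 -0.673 -0.738]
 [-0.996 -0.019  0.088]] w 30.08005066969538 F [0.4 0.7 0.1] q [-0.07  0.44 -0.26  1.55  0.15  1.26 -1.1 ]
[(array([0.641 , 0.0496]), 135), (array([0.6412, 0.0495]), 68), (array([0.6406, 0.0066]), 150), (array([0.6409, 0.0061]), 71), (array([0.6064, 0.0294]), 17), (array([0.6058, 0.0292]), 39), (array([0.6048, 0.0731]), 15), (array([0.6049, 0.0738]), 39), (array([0.644 , 0.0929]), 128), (array([0.6443, 0.0927]), 66)]
ball [ 0.4882 -0.1572  0.093 ] 89
block ((485.9453125, -121.6590576171875), (53.942745208740234, 72.278076171875), 10.095722198486328)
[(array([0.641 , 0.0496]), 0), (array([0.641 , 0.0496]), 0), (array([0.641, 0.007]), 0), (array([0.641, 0.007]), 0), (array([0.605, 0.028]), 0), (array([0.605, 0.028]), 0), (array([0.604, 0.073]), 0), (array([0.604, 0.073]), 0), (array([0.642, 0.092]), 0), (array([0.642, 0.092]), 0)]
ball [ 0.4897 -0.1565  0.0937] 64
block ((0.0, 0.0), (0.0, 0.0), 0.0)
```

View pics/scene6.png

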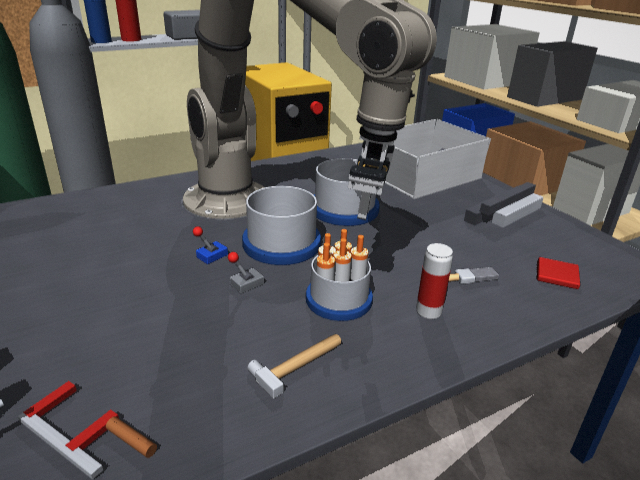

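carry_out([
  {"x": 0,"y": 4,"z": 16,"roll": 0},
  {"x": 0,"y": 7,"z": 28,"roll": 0},
  {"x": 0,"y": 9,"z": 37,"roll": 0},
  {"x": 0,"y": 9,"z": 38,"roll": 0},
  {"x": 0,"y": 9,"z": 38,"roll": 0},
  {"x": 0,"y": 9,"z": 38,"roll": 0},
  {"x": 0,"y": 9,"z": 38,"roll": 0},
  {"x": 0,"y": 8,"z": 34,"roll": 0},
  {"x": 0,"y": 6,"z": 26,"roll": 0},
  {"x": 0,"y": 4,"z": 15,"roll": 0},
  {"x": 0,"y": 2,"z": 6,"roll": 0},
  {"x": 0,"y": 0,"z": 0,"roll": -7},
  {"x": 0,"y": 0,"z": 0,"roll": -7},
  {"x": 0,"y": 0,"z": 0,"roll": -7},
  {"x": 0,"y": 0,"z": 0,"roll": -7},
  {"x": 0,"y": 0,"z": 0,"roll": -7},
  {"x": 0,"y": 0,"z": 0,"roll": -7},
  {"x": 0,"y": 0,"z": 0,"roll": -6},
  {"x": 0,"y": 0,"z": 0,"roll": 0},
], fingers=0)

```text
clock: 49.98
tcp_pos: [0.4799, -0.2002, 0.3235]
tool_rot: [0.429, 0.547, -0.504, 0.513]
wrist_force: [-0.6, 0.8, -0.2]
grip_width: 0.004
```

```bash
python3 - <<'E'
from h import *
show(); print(to_tool([.494,-.201,.15]),to_tool([.494,-.201,.097]))
E
```

```text
t 49.9833 grasp [ 0.4716 -0.2039  0.2457] 
R
 [[-0.106  0.986  0.129]
 [-0.047  0.125 -0.991]
 [-0.993 -0.111  0.033]] w 0.36311283847099834 F [-0.6  0.8 -0.2] q [ 0.44  0.2  -0.23  1.87  0.12  1.17  0.28]
[92.51297951 33.09394286 -3.19473147] [145.15393748  38.99603081  -4.95396476]
```

carry_out([
  {"x": 10,"y": 15,"z": 0,"roll": 0},
  {"x": 15,"y": 14,"z": 0,"roll": 0},
  {"x": 20,"y": 4,"z": -1,"roll": 0},
  {"x": 25,"y": 2,"z": -1,"roll": 0},
  {"x": 25,"y": 2,"z": -1,"roll": 0},
  {"x": 20,"y": 2,"z": -1,"roll": 0},
  {"x": 15,"y": 1,"z": 0,"roll": 0},
  {"x": 5,"y": 0,"z": 0,"roll": 0},
  {"x": 0,"y": 0,"z": 0,"roll": 0},
  {"x": 0,"y": 0,"z": 0,"roll": 0},
])

```text
clock: 50.82
tcp_pos: [0.5045, -0.1933, 0.1743]
tool_rot: [0.437, 0.541, -0.513, 0.504]
wrist_force: [0.1, 0.2, 1.0]
grip_width: 0.007
```

```bash
python3 - <<'E'
from h import *
show(); print(to_tool([.494,-.201,.097]),to_tool([.481,-.086,.097]))
E
```

```text
t 50.8167 grasp [ 0.4959 -0.1968  0.0964] 
R
 [[-0.11   0.989  0.097]
 [-0.044  0.093 -0.995]
 [-0.993 -0.114  0.033]] w 0.6886701319413627 F [0.1 0.2 1. ] q [ 0.39  0.41 -0.22  1.96  0.19  0.89  0.15]
[-0.15485411 -2.32336826  4.0338986 ] [  -3.80341567   -4.48579131 -111.62081131]
```

carry_out([
  {"x": 0,"y": -1,"z": -9,"roll": 0},
  {"x": 0,"y": -1,"z": -9,"roll": 0},
  {"x": 0,"y": -0.5,"z": -9,"roll": 0},
  {"x": 0,"y": -0.5,"z": -9,"roll": 0},
  {"x": 0,"y": -0.5,"z": -9,"roll": 0},
  {"x": 0,"y": -0.5,"z": -9,"roll": 0},
  {"x": 0,"y": 0,"z": -9,"roll": 0},
  {"x": 0,"y": 0,"z": -8,"roll": 0},
  {"x": 0,"y": 0,"z": -6,"roll": 0},
  {"x": 0,"y": 0,"z": 0,"roll": 0},
])

```text
clock: 51.65
tcp_pos: [0.4935, -0.1078, 0.1762]
tool_rot: [0.438, 0.538, -0.512, 0.506]
wrist_force: [0.6, -1.1, -1.5]
grip_width: 0.007
```

```bash
cat >> h.py <<'E'
def ball(cam):
    p,W=cloud(cam); h=cv2.cvtColor(p,cv2.COLOR_RGB2HSV); red=((h[...,0]<5)|(h[...,0]>175))&(h[...,1]>150)&(W[...,2]>.07)&(W[...,2]<.13)&(np.hypot(W[...,0]-.485,W[...,1]+.12)<.09)
    P=W[red]; print(cam,"ball",least_squares(lambda c:np.linalg.norm(P-c,axis=1)-.013,P.mean(0)-[0,0,.008]).x.round(4),len(P)) if len(P)>8 else print("no ball")
    return p
E
python3 - <<'E'
from h import *
show(); ball("scene"); ball("top")
E
```

```text
t 51.65 grasp [ 0.4853 -0.1114  0.0984] 
R
 [[-0.104  0.99   0.096]
 [-0.046  0.092 -0.995]
 [-0.993 -0.108  0.036]] w 0.6497795747979478 F [ 0.6 -1.1 -1.5] q [ 0.27  0.36 -0.26  2.03  0.18  0.87 -0.  ]
scene ball [ 0.4767 -0.0934  0.0957] 37
top ball [ 0.4773 -0.0909  0.0948] 51
```

carry_out([
  {"x": 0,"y": 0,"z": -5,"roll": 0},
  {"x": 0,"y": 0,"z": -5,"roll": 0},
  {"x": 0,"y": 0,"z": -4,"roll": 0},
  {"x": 0,"y": 0,"z": -4,"roll": 0},
  {"x": 0,"y": 0,"z": -3,"roll": 0},
])

```text
clock: 52.17
tcp_pos: [0.4925, -0.1002, 0.176]
tool_rot: [0.438, 0.531, -0.518, 0.507]
wrist_force: [2.1, -15.2, -1.3]
grip_width: 0.008
```

```bash
python3 - <<'E'
from h import *
show(); ball("scene"); ball("top")
E
```

```text
t 52.1667 grasp [ 0.4846 -0.1049  0.0982] 
R
 [[-0.101  0.991  0.086]
 [-0.06   0.08  -0.995]
 [-0.993 -0.106  0.052]] w 0.7530063957334222 F [  2.1 -15.2  -1.3] q [ 0.25  0.36 -0.25  2.04  0.2   0.87 -0.04]
scene ball [ 0.4732 -0.0844  0.092 ] 39
top ball [ 0.4763 -0.0862  0.0941] 18
```

The lever is at its stop: 15 N, with the ball at z = 0.092, which matches the on position. Backing away.

carry_out([
  {"x": 0,"y": 0,"z": 8,"roll": 0},
  {"x": 0,"y": 0,"z": 20,"roll": 0},
  {"x": 0,"y": 0,"z": 25,"roll": 0},
  {"x": 0,"y": 0,"z": 15,"roll": 0},
  {"x": -15,"y": 0,"z": 5,"roll": 0},
  {"x": -30,"y": 0,"z": 0,"roll": 0},
  {"x": -35,"y": 0,"z": 5,"roll": 0},
  {"x": -30,"y": 0,"z": 10,"roll": 0},
  {"x": -15,"y": 0,"z": 20,"roll": 0},
  {"x": 0,"y": 0,"z": 30,"roll": 0},
  {"x": 0,"y": 0,"z": 35,"roll": 0},
  {"x": 0,"y": 0,"z": 30,"roll": 0},
  {"x": 0,"y": 0,"z": 15,"roll": 0},
  {"x": 0,"y": 0,"z": 0,"roll": 0},
  {"x": 0,"y": 0,"z": 0,"roll": 0},
])

```text
clock: 53.52
tcp_pos: [0.5237, -0.3207, 0.3177]
tool_rot: [0.439, 0.531, -0.519, 0.506]
wrist_force: [-0.2, 0.4, -0.9]
grip_width: 0.007
```

```bash
python3 - <<'E'
from h import *
show(); p=ball("scene"); q=ball("top"); cv2.imwrite("pics/s7.png",cv2.resize(p[150:350,180:480,::-1],(780,520))); cv2.imwrite("pics/t7.png",cv2.resize(q[80:300,220:460,::-1],(654,600)))
for cam in("scene","top"):
    W=cloud(cam)[1]
    print([fitv(W,np.array(c),.02,.104,.126,.024) for c in([.641,.0496],[.641,.007],[.605,.028],[.604,.073],[.643,.092])],[np.nanpercentile(W[(np.hypot(W[...,0]-c[0],W[...,1]-c[1])<.007)][:,2],90).round(3) for c in([.641,.0496],[.641,.007],[.605,.028],[.604,.073],[.643,.092])])
E
```

```text
t 53.5167 grasp [ 0.5158 -0.3252  0.2399] 
R
 [[-0.102  0.991  0.081]
 [-0.059  0.076 -0.995]
 [-0.993 -0.106  0.05 ]] w 0.6769946062963448 F [-0.2  0.4 -0.9] q [ 0.52  0.35 -0.15  1.69  0.16  1.19  0.39]
scene ball [ 0.475  -0.0851  0.0921] 82
top ball [ 0.4763 -0.085   0.0919] 99
[(array([0.6407, 0.0496]), 143), (array([0.6409, 0.0064]), 155), (array([0.6053, 0.0288]), 16), (array([0.6041, 0.0739]), 17), (array([0.6441, 0.0929]), 136)] [np.float64(0.169), np.float64(0.169), np.float64(0.17), np.float64(0.17), np.float64(0.169)]
[(array([0.6422, 0.0495]), 27), (array([0.642 , 0.0063]), 36), (array([0.6073, 0.0286]), 45), (array([0.606 , 0.0731]), 40), (array([0.6455, 0.0934]), 45)] [np.float64(0.171), np.float64(0.171), np.float64(0.171), np.float64(0.171), np.float64(0.171)]
```

View pics/s7.png

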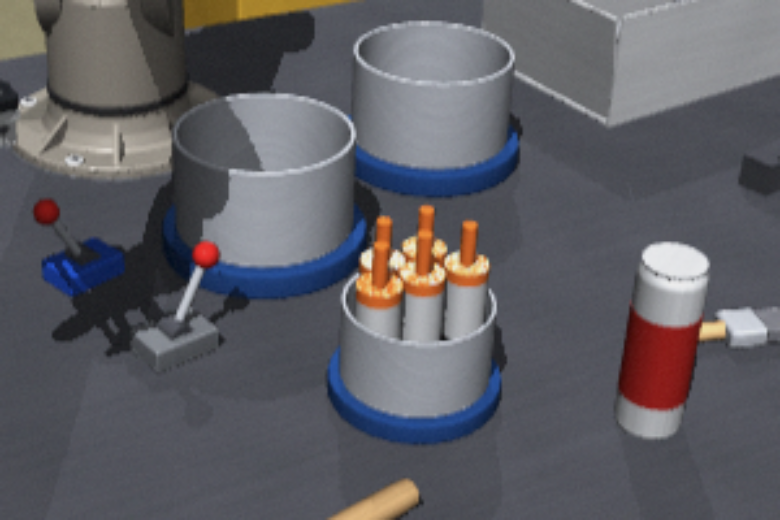

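View pics/t7.png

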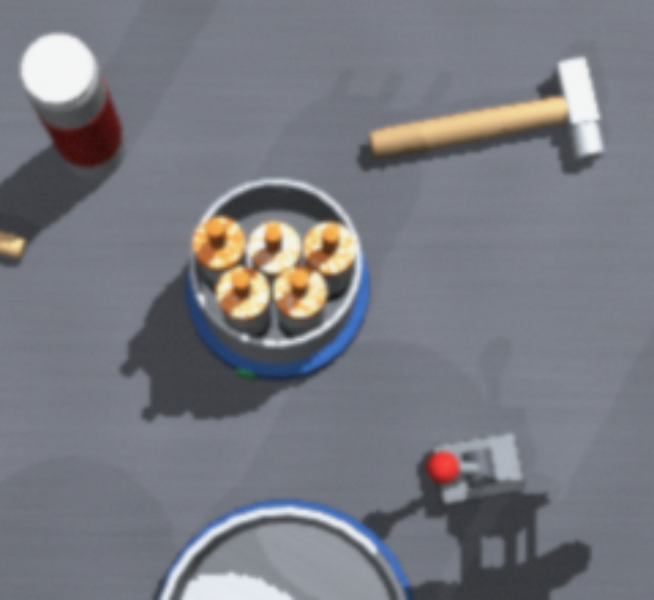

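```bash
python3 -c "
from rig import *
print(finish_job())"
```

```text
the job is handed in; nothing more can be done
None
```

I did the whole job as asked and handed it in at about 54 s on the robot's clock. Only five of the seven tubes were present: three standing and the two fallen ones.

- **Fallen tubes:** I stood both upright on the bench, foot down, and let go of them before packing anything.
- **Packing:** All five tubes are in the smallest pot, one in the middle and four in neighbouring places around it. In the last pictures every stem top is about 170 mm above the bench, so all stand on the pot's floor. Each outer tube is 41–44 mm from the middle one, and neighbours are 42–45 mm apart. The middle tube is about 2–3 mm off the pot's centre.
- **Lever:** I pushed the grey-based lever until it stopped at 15 N. After I backed away, both cameras still showed its ball at z = 0.092 m, which matches fully on. I did not touch the blue one.
- **Can, hammer and brush:** I never went near them. The can and hammer looked unmoved in the last pictures, where only part of the brush was in view.

**Disagreements:**
- The tool's lean grew to about 7° over the run, but the tubes still stood straight after release.
- For the last three tubes the wrist force never clearly showed contact with the floor. I judged those by stem height instead.
- The two cameras differ by 1–2 mm.

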